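# Lay the rinsed caps flat and transfer them to the oven tray with the spatula

## Robot

A 6-joint arm with a two-finger parallel gripper is mounted at the origin on the work surface. World frame = base frame: x ahead of the robot, y to its left, z up, the work surface at z = 0. Lengths are in m, angles in rad, forces in N, time in s.
With the tool pointing down it reaches from about 0.375 to 0.9 m from the base axis. Payload 3.1 kg.
Tool frame: the origin (TCP) lies between the finger pads; the fingertips stand robot.tip_extent ahead of it and the grasp point (between the pads) lies 3 mm ahead of it (robot.tip_extent is the distance from the TCP to the fingertips, in m); z points along the fingers, x is the direction in which the jaws open and shut, and the axes are right-handed (so a half turn about z gives the same grasp; the last joint's range is limited). The gripper opens to 87 mm and grips with 3 to 60 N. Pads are 19 mm wide; open, the fingers measure 117 mm over their backs; the gripper's body (75 mm by 190 mm) begins 51 mm behind the grasp point.
Start: joints at [-1.401, 0.527, 1.433, -0, 1.181, -0.178], TCP at [0.214, -0.587, 0.245] pointing down, gripper open.
Joint ranges: [-3.08, 3.08], [-0.75, 2.2], [0.22, 2.44], [-1.43, 4.57], [0, 2.65], [-2.85, 2.85]. Speed limits (rad/s): [2.79, 2.79, 3.14, 3.14, 3.14, 3.14].

## Interface

Orientations are given as a unit quaternion [x, y, z, w].
In Python, from rig import robot, cams gives the robot as it stands.
- The arm moves only by the tool carry_out, never from a script. Its argument "steps" is a list of rows, each a list of 3 entries, a list of its own where there are three numbers: the shift along the world's x, y, z in cm, then the turn about the world's z in degrees, then the closure, from 0 (fully open) to 1 (shut). In form: [[[dx, dy, dz], spin, fingers], ...]. A call has 1 to 10 rows; each row shifts and turns the pose as measured when the row begins; what a row does not reach is not made up. A row lasts 1/10 s, in which the tool goes at most 50 mm and 8.59 degrees, less where a joint would pass 70% of its speed; a pose out of reach is approached as far as the arm can. A call with a gripper value outside its range is refused whole. The fingers move at their own pace and stop on an object; "squeeze" is the grip in N (left out, the last holds). Time passes only in rows, so rows that do not move let the fingers close. It gives the time, the measured TCP pose, the force and the opening at its end, in the units of the state.
- robot.get_obs(): the state, without advancing time (a new reading comes with each control period).
- cams.camera(name): name is "scene" or "top" or "wrist"; returns a dict with "pixels" (480x640x3 uint8, red, green, blue), "fx", "fy", "cx", "cy" (pixels), "eye" and "rotation" of the camera in the world. Camera axes: x right, y up, looking along -z (the intrinsics and any distortion apply to the point x, -y, -z); pixel columns grow to the right and rows downward; lengths in m; the calibration is good to about 2 mm. The wrist camera is an equidistant fisheye: a pixel r from the principal point sees the ray r / f radians off the axis. A picture is of the moment at which its call begins. There is no depth.
- robot.hand_in(): hands the job in, once; it reports no verdict.
The state is a dict: "time": time; "q": joint angles; "joint_velocities": joint speeds; "joint_torque": joint torques, N m; "position": TCP position; "tool_rot": TCP orientation; "ft_force": force on the tool from outside, world axes, zero at the start; "moment": the same for the moment, N m; "grip_width": finger opening in m.
Only numpy, scipy, OpenCV 4.12 (cv2) and the standard library are available. Lean on these libraries where they do the work, as an engineer would, in place of code of your own. Each camera call takes 0.05 s, during which the arm holds its last target. There are 200 camera calls.

## Task

The rinsed metal caps are standing on edge on the wooden rinse board: first tip every one with a light push so that they all lie on their flat faces there, knobs up. Then carry them with the spatula, sliding its blade along the lane under a cap, and set each down flat, knob up, across a lane of the aluminium oven tray, clear of the tray's ends; away from the rinse board never touch a cap with the fingers, and let none fall onto the bench. Finally lay the spatula flat back on its rubber rest pad, handle and all, and leave the other things on the bench where they are.

Things in the scene. Friction and masses are not known exactly. Their poses are not given: they have to be found in the camera images.
- cap_1_a: Metal cap (or absent): disc 54 mm across, 9 mm thick, 60 g, with a knob 16 mm across, 7 mm proud, on one face. Origin: disc centre; +x = disc axis, out of the knob. Starts on edge in the y=+87 mm lane (origin 43 mm up, rim top 70), knob to the board's +x, 25 mm +x of its middle. A push high on the knob side tips it (past 12 deg) to lie flat near the lane's middle, origin 26.5 mm up.
- cap_1_b: Metal cap (or absent): disc 54 mm across, 9 mm thick, 60 g, with a knob 16 mm across, 7 mm proud, on one face. Origin: disc centre; +x = disc axis, out of the knob. Starts on edge in the y=+87 mm lane (origin 43 mm up, rim top 70), knob to the board's -x, 25 mm -x of its middle. A push high on the knob side tips it (past 12 deg) to lie flat near the lane's middle, origin 26.5 mm up.
- cap_2_a: Metal cap (or absent): disc 54 mm across, 9 mm thick, 60 g, with a knob 16 mm across, 7 mm proud, on one face. Origin: disc centre; +x = disc axis, out of the knob. Starts on edge in the y=+29 mm lane (origin 43 mm up, rim top 70), knob to the board's +x, 25 mm +x of its middle. A push high on the knob side tips it (past 12 deg) to lie flat near the lane's middle, origin 26.5 mm up.
- cap_2_b: Metal cap (or absent): disc 54 mm across, 9 mm thick, 60 g, with a knob 16 mm across, 7 mm proud, on one face. Origin: disc centre; +x = disc axis, out of the knob. Starts on edge in the y=+29 mm lane (origin 43 mm up, rim top 70), knob to the board's -x, 25 mm -x of its middle. A push high on the knob side tips it (past 12 deg) to lie flat near the lane's middle, origin 26.5 mm up.
- cap_3_a: Metal cap (or absent): disc 54 mm across, 9 mm thick, 60 g, with a knob 16 mm across, 7 mm proud, on one face. Origin: disc centre; +x = disc axis, out of the knob. Starts on edge in the y=-29 mm lane (origin 43 mm up, rim top 70), knob to the board's +x, 25 mm +x of its middle. A push high on the knob side tips it (past 12 deg) to lie flat near the lane's middle, origin 26.5 mm up.
- cap_3_b: Metal cap (or absent): disc 54 mm across, 9 mm thick, 60 g, with a knob 16 mm across, 7 mm proud, on one face. Origin: disc centre; +x = disc axis, out of the knob. Starts on edge in the y=-29 mm lane (origin 43 mm up, rim top 70), knob to the board's -x, 25 mm -x of its middle. A push high on the knob side tips it (past 12 deg) to lie flat near the lane's middle, origin 26.5 mm up.
- cap_4_a: Metal cap (or absent): disc 54 mm across, 9 mm thick, 60 g, with a knob 16 mm across, 7 mm proud, on one face. Origin: disc centre; +x = disc axis, out of the knob. Starts on edge in the y=-87 mm lane (origin 43 mm up, rim top 70), knob to the board's +x, 25 mm +x of its middle. A push high on the knob side tips it (past 12 deg) to lie flat near the lane's middle, origin 26.5 mm up.
- cap_4_b: Metal cap (or absent): disc 54 mm across, 9 mm thick, 60 g, with a knob 16 mm across, 7 mm proud, on one face. Origin: disc centre; +x = disc axis, out of the knob. Starts on edge in the y=-87 mm lane (origin 43 mm up, rim top 70), knob to the board's -x, 25 mm -x of its middle. A push high on the knob side tips it (past 12 deg) to lie flat near the lane's middle, origin 26.5 mm up.
- rinse_board: Rinse board, pale wood, on which the caps stand at the start: 100 (x) by 236 (y) by 22 mm high, fixed. Four lanes along x at y = +87, +29, -29, -87 mm: grooves 34 mm wide, 18 mm deep (floor 4 mm above the bench), open at both ends; between them flat lands, tops 22 mm up. Origin: centre of the underside; -x end faces the robot. The boards may change sides.
- oven_tray: Oven tray, aluminium, empty at the start: 100 (x) by 236 (y) by 22 mm high, fixed. Four lanes along x at y = +87, +29, -29, -87 mm: grooves 34 mm wide, 18 mm deep (floor 4 mm above the bench), open at both ends; between them flat lands, tops 22 mm up. Origin: centre of the underside; -x end faces the robot. The boards may change sides.
- rest_pad: The spatula's rest: a black rubber pad 200 mm (x) by 70 mm (y), 3 mm thick, fixed, between the two boards. Origin at the centre of its underside.
- spatula: Spatula, 120 g, on the pad: upright wooden handle block 65 (x) by 16 (y) by 38 mm high on a steel foot plate 65 by 52 by 3 mm; from it a flat blade 95 long, 24 wide, 3 mm thick runs forward, undersides flush. Origin: centre of the handle's underside; +x along the blade; handle x -32.5 to +32.5, blade tip at x = +127.5 mm. Balances at x = +18 mm. Pinch the handle across y from above.
- tape_roll: bystander (may be absent): roll of paper tape lying flat, 72 mm across, 24 mm high; origin at its underside or middle
- solvent_bottle: bystander: small bottle 60 mm across, 100 mm high; origin at its underside or middle
- polish_jar: bystander: jar 68 mm across, 70 mm high; origin at its underside or middle
- parts_bin: bystander: small open blue bin 160 x 120 x 60 mm; origin at its underside or middle
- dust_brush: bystander: brush lying on the bench; origin at its underside or middle
- label_box: bystander: cardboard box 110 x 150 x 70 mm; origin at its underside or middle
- driver: bystander: screwdriver lying on the bench; origin at its underside or middle
Mind the look-alikes: they are no part of the job. What is shaped like the cap_4_a but blue or red is not meant.

How it is judged:
On the way, in this order (a step that is already met when the one before it is completed fails the run):
1. all caps lie on their flat faces, knob up, on the rinse board, untouched by the fingers (x of cap_1_a in the frame of rinse_board between -0.04 and 0.04 m and y of cap_1_a in the frame of rinse_board between -0.1 and 0.1 m and z of cap_1_a in the frame of rinse_board between 0.0235 and 0.03 m and angle between each of cap_1_a, cap_1_b, cap_2_a, cap_2_b, cap_3_a, cap_3_b, cap_4_a, cap_4_b's own x axis and vertical below 0.12 rad and linear speed of each of cap_1_a, cap_1_b, cap_2_a, cap_2_b, cap_3_a, cap_3_b, cap_4_a, cap_4_b below 0.03 m/s and x of cap_1_b in the frame of rinse_board between -0.04 and 0.04 m and y of cap_1_b in the frame of rinse_board between -0.1 and 0.1 m and z of cap_1_b in the frame of rinse_board between 0.0235 and 0.03 m and x of cap_2_a in the frame of rinse_board between -0.04 and 0.04 m and y of cap_2_a in the frame of rinse_board between -0.1 and 0.1 m and z of cap_2_a in the frame of rinse_board between 0.0235 and 0.03 m and x of cap_2_b in the frame of rinse_board between -0.04 and 0.04 m and y of cap_2_b in the frame of rinse_board between -0.1 and 0.1 m and z of cap_2_b in the frame of rinse_board between 0.0235 and 0.03 m and x of cap_3_a in the frame of rinse_board between -0.04 and 0.04 m and y of cap_3_a in the frame of rinse_board between -0.1 and 0.1 m and z of cap_3_a in the frame of rinse_board between 0.0235 and 0.03 m and x of cap_3_b in the frame of rinse_board between -0.04 and 0.04 m and y of cap_3_b in the frame of rinse_board between -0.1 and 0.1 m and z of cap_3_b in the frame of rinse_board between 0.0235 and 0.03 m and x of cap_4_a in the frame of rinse_board between -0.04 and 0.04 m and y of cap_4_a in the frame of rinse_board between -0.1 and 0.1 m and z of cap_4_a in the frame of rinse_board between 0.0235 and 0.03 m and x of cap_4_b in the frame of rinse_board between -0.04 and 0.04 m and y of cap_4_b in the frame of rinse_board between -0.1 and 0.1 m and z of cap_4_b in the frame of rinse_board between 0.0235 and 0.03 m and contact force between the fingers and cap_1_a below 0.05 N and contact force between the fingers and cap_1_b below 0.05 N and contact force between the fingers and cap_2_a below 0.05 N and contact force between the fingers and cap_2_b below 0.05 N and contact force between the fingers and cap_3_a below 0.05 N and contact force between the fingers and cap_3_b below 0.05 N and contact force between the fingers and cap_4_a below 0.05 N and contact force between the fingers and cap_4_b below 0.05 N), for 0.2 s.
2. all caps lie flat, knob up, on the oven tray, no longer borne by the spatula (x of cap_1_a in the frame of oven_tray between -0.04 and 0.04 m and y of cap_1_a in the frame of oven_tray between -0.1 and 0.1 m and z of cap_1_a in the frame of oven_tray between 0.0235 and 0.03 m and angle between each of cap_1_a, cap_1_b, cap_2_a, cap_2_b, cap_3_a, cap_3_b, cap_4_a, cap_4_b's own x axis and vertical below 0.12 rad and linear speed of each of cap_1_a, cap_1_b, cap_2_a, cap_2_b, cap_3_a, cap_3_b, cap_4_a, cap_4_b below 0.03 m/s and x of cap_1_b in the frame of oven_tray between -0.04 and 0.04 m and y of cap_1_b in the frame of oven_tray between -0.1 and 0.1 m and z of cap_1_b in the frame of oven_tray between 0.0235 and 0.03 m and x of cap_2_a in the frame of oven_tray between -0.04 and 0.04 m and y of cap_2_a in the frame of oven_tray between -0.1 and 0.1 m and z of cap_2_a in the frame of oven_tray between 0.0235 and 0.03 m and x of cap_2_b in the frame of oven_tray between -0.04 and 0.04 m and y of cap_2_b in the frame of oven_tray between -0.1 and 0.1 m and z of cap_2_b in the frame of oven_tray between 0.0235 and 0.03 m and x of cap_3_a in the frame of oven_tray between -0.04 and 0.04 m and y of cap_3_a in the frame of oven_tray between -0.1 and 0.1 m and z of cap_3_a in the frame of oven_tray between 0.0235 and 0.03 m and x of cap_3_b in the frame of oven_tray between -0.04 and 0.04 m and y of cap_3_b in the frame of oven_tray between -0.1 and 0.1 m and z of cap_3_b in the frame of oven_tray between 0.0235 and 0.03 m and x of cap_4_a in the frame of oven_tray between -0.04 and 0.04 m and y of cap_4_a in the frame of oven_tray between -0.1 and 0.1 m and z of cap_4_a in the frame of oven_tray between 0.0235 and 0.03 m and x of cap_4_b in the frame of oven_tray between -0.04 and 0.04 m and y of cap_4_b in the frame of oven_tray between -0.1 and 0.1 m and z of cap_4_b in the frame of oven_tray between 0.0235 and 0.03 m and contact force between spatula and cap_1_a below 0.05 N and contact force between spatula and cap_1_b below 0.05 N and contact force between spatula and cap_2_a below 0.05 N and contact force between spatula and cap_2_b below 0.05 N and contact force between spatula and cap_3_a below 0.05 N and contact force between spatula and cap_3_b below 0.05 N and contact force between spatula and cap_4_a below 0.05 N and contact force between spatula and cap_4_b below 0.05 N), for 0.2 s.
At the end, for the whole second after the job is handed in: Every cap lies at rest, knob up (within 7 degrees), on its flat face on the oven tray, its centre within 40 mm of the tray's middle along the lanes; the spatula lies flat at rest on the pad, its handle's middle within 35 mm of the pad's long centre line and 90 mm behind to 50 mm ahead of its centre (x of cap_1_a in the frame of oven_tray between -0.04 and 0.04 m and y of cap_1_a in the frame of oven_tray between -0.1 and 0.1 m and z of cap_1_a in the frame of oven_tray between 0.0235 and 0.03 m and angle between each of cap_1_a, cap_1_b, cap_2_a, cap_2_b, cap_3_a, cap_3_b, cap_4_a, cap_4_b's own x axis and vertical below 0.12 rad and linear speed of each of cap_1_a, cap_1_b, cap_2_a, cap_2_b, cap_3_a, cap_3_b, cap_4_a, cap_4_b, spatula below 0.03 m/s and x of cap_1_b in the frame of oven_tray between -0.04 and 0.04 m and y of cap_1_b in the frame of oven_tray between -0.1 and 0.1 m and z of cap_1_b in the frame of oven_tray between 0.0235 and 0.03 m and x of cap_2_a in the frame of oven_tray between -0.04 and 0.04 m and y of cap_2_a in the frame of oven_tray between -0.1 and 0.1 m and z of cap_2_a in the frame of oven_tray between 0.0235 and 0.03 m and x of cap_2_b in the frame of oven_tray between -0.04 and 0.04 m and y of cap_2_b in the frame of oven_tray between -0.1 and 0.1 m and z of cap_2_b in the frame of oven_tray between 0.0235 and 0.03 m and x of cap_3_a in the frame of oven_tray between -0.04 and 0.04 m and y of cap_3_a in the frame of oven_tray between -0.1 and 0.1 m and z of cap_3_a in the frame of oven_tray between 0.0235 and 0.03 m and x of cap_3_b in the frame of oven_tray between -0.04 and 0.04 m and y of cap_3_b in the frame of oven_tray between -0.1 and 0.1 m and z of cap_3_b in the frame of oven_tray between 0.0235 and 0.03 m and x of cap_4_a in the frame of oven_tray between -0.04 and 0.04 m and y of cap_4_a in the frame of oven_tray between -0.1 and 0.1 m and z of cap_4_a in the frame of oven_tray between 0.0235 and 0.03 m and x of cap_4_b in the frame of oven_tray between -0.04 and 0.04 m and y of cap_4_b in the frame of oven_tray between -0.1 and 0.1 m and z of cap_4_b in the frame of oven_tray between 0.0235 and 0.03 m and x of spatula in the frame of rest_pad between -0.09 and 0.05 m and y of spatula in the frame of rest_pad between -0.035 and 0.035 m and z of spatula in the frame of rest_pad between -0.002 and 0.01 m and angle between spatula's own z axis and vertical below 0.12 rad); the robot touches nothing.
It fails at once if the fingers touch a cap away from the rinse board ((contact force between the fingers and cap_1_a above 0.5 N and horizontal distance between cap_1_a and rinse_board above 0.16 m) or (contact force between the fingers and cap_1_b above 0.5 N and horizontal distance between cap_1_b and rinse_board above 0.16 m) or (contact force between the fingers and cap_2_a above 0.5 N and horizontal distance between cap_2_a and rinse_board above 0.16 m) or (contact force between the fingers and cap_2_b above 0.5 N and horizontal distance between cap_2_b and rinse_board above 0.16 m) or (contact force between the fingers and cap_3_a above 0.5 N and horizontal distance between cap_3_a and rinse_board above 0.16 m) or (contact force between the fingers and cap_3_b above 0.5 N and horizontal distance between cap_3_b and rinse_board above 0.16 m) or (contact force between the fingers and cap_4_a above 0.5 N and horizontal distance between cap_4_a and rinse_board above 0.16 m) or (contact force between the fingers and cap_4_b above 0.5 N and horizontal distance between cap_4_b and rinse_board above 0.16 m)).
It fails at once if a cap falls onto the bench (height (world z) of any of cap_1_a, cap_1_b, cap_2_a, cap_2_b, cap_3_a, cap_3_b, cap_4_a, cap_4_b below 0.018 m).
It fails at once if a cap is pushed hard (over 15 N) with the fingers (contact force between the fingers and cap_1_a above 15 N or contact force between the fingers and cap_1_b above 15 N or contact force between the fingers and cap_2_a above 15 N or contact force between the fingers and cap_2_b above 15 N or contact force between the fingers and cap_3_a above 15 N or contact force between the fingers and cap_3_b above 15 N or contact force between the fingers and cap_4_a above 15 N or contact force between the fingers and cap_4_b above 15 N).
It fails at once if a bystander is shifted by more than 30 mm (distance of any of tape_roll, solvent_bottle, polish_jar, parts_bin, dust_brush, label_box, driver from where it was at the start of the episode above 0.03 m).
Of cap_1_a, cap_1_b only 1 to 1 are there at a start; the rules pass over those that are not, and their reading is None.
Of cap_2_a, cap_2_b, tape_roll only 1 to 1 are there at a start; the rules pass over those that are not, and their reading is None.
Of cap_3_a, cap_3_b only 1 to 1 are there at a start; the rules pass over those that are not, and their reading is None.
Of cap_4_a, cap_4_b only 1 to 1 are there at a start; the rules pass over those that are not, and their reading is None.
At some moment in a run one of spatula may be knocked a few centimetres aside while the robot is not near it.
It also fails if it takes over 210 s, if anything falls off the work surface, if the arm or the gripper's body presses on something with over 40 N, if the wrist force passes 120 N, or if a joint passes its speed limit or range.

## Working session

There is one attempt and no reset: what is moved stays moved. The work goes in short steps, Python scripts to look and compute and a tool call to move; the robot and the scene stay as the last step left them, time stands still between calls to the robot, and variables do not carry over. Pictures are saved under pics/ and viewed, about 12 in all and at most 16, crops included, and the job is handed in when it is done.

Besides the shell and the picture viewer there is one more tool, called after ">>>" as name(argument=value, ...) on one line, values as JSON. carry_out: Moves the arm, as the interface text tells. Its arguments: {"type":"object","properties":{"steps":{"type":"array"},"squeeze":{"type":"number"}},"required":["steps"]}

```bash
ls; mkdir -p pics; cat > h.py <<'E'
import numpy as np, cv2
from rig import robot, cams
def snap(name,fn=None):
    c=cams.camera(name)
    if fn: cv2.imwrite('pics/'+fn,cv2.cvtColor(np.asarray(c['pixels']),cv2.COLOR_RGB2BGR))
    return c
def ray(c,u,v):
    d=np.array([(u-c['cx'])/c['fx'],-(v-c['cy'])/c['fy'],-1.0])
    return np.array(c['eye']),np.array(c['rotation'])@d
def onz(c,u,v,z):
    e,d=ray(c,u,v); return e+d*(z-e[2])/d[2]
def proj(c,p):
    q=np.array(c['rotation']).T@(np.array(p)-np.array(c['eye']))
    return c['cx']+c['fx']*q[0]/-q[2], c['cy']-c['fy']*q[1]/-q[2]
E
python3 - <<'E'
from h import *
for n in ('top','scene'):
    c=snap(n,n+'1.png'); print(n,{k:c[k] for k in c if k!='pixels'})
print(robot.get_obs(),robot.tip_extent)
E
```

```text
pics
top {'fx': 474.3899996337871, 'fy': 474.3899996337871, 'cx': 321.8474971666379, 'cy': 235.52592477495458, 'eye': array([0.48929641, 0.00457112, 1.30475334]), 'rotation': array([ 0.02214764, -0.02910954, -0.70545205,  0.7078132 ])}
scene {'fx': 526.8415231073907, 'fy': 526.8415231073907, 'cx': 311.1931876778538, 'cy': 241.33606833910545, 'eye': array([ 1.18029554, -0.61029841,  1.09282756]), 'rotation': array([0.31829646, 0.13260767, 0.35203143, 0.87015886])}
{'time': 0.1, 'q': array([-1.40050664e+00,  5.28417166e-01,  1.43378289e+00, -5.60439102e-06,
        1.18139502e+00, -1.78503211e-01]), 'joint_velocities': array([-0.00097274, -0.00336697, -0.00351626, -0.00129818, -0.00038774,
        0.0008738 ]), 'joint_torque': array([-1.53173465e-05, -4.40984809e+01, -1.77150357e+01,  6.34027692e-02,
        5.33675216e-02, -4.90903744e-05]), 'position': array([ 0.21351957, -0.58673448,  0.24363966]), 'tool_rot': array([ 8.19073958e-01, -5.73687065e-01, -7.06891817e-04, -7.09042006e-04]), 'ft_force': array([-0.27703707, -0.02485915, -0.60954709]), 'moment': array([ 0.018151  ,  0.00983115, -0.01411895]), 'grip_width': 0.0868283698487737} 0.022
```

View pics/top1.png

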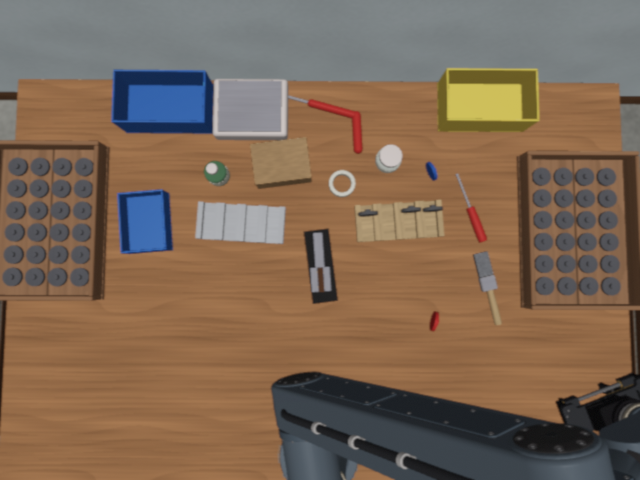

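View pics/scene1.png

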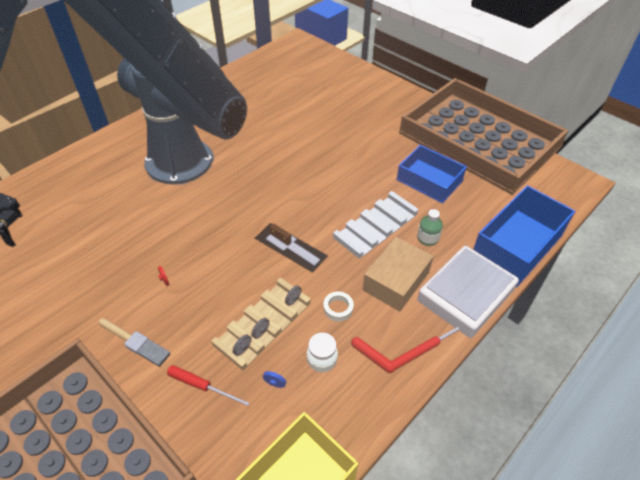

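```bash
sed -i "s/^def ray/from scipy.spatial.transform import Rotation as R\ndef rot(c): return R.from_quat(c['rotation']).as_matrix()\ndef ray/; s/np.array(c\['rotation'\])/rot(c)/" h.py
python3 - <<'E'
from h import *
a=cv2.imread('pics/top1.png')
c1=cv2.resize(a[190:310,185:455],None,fx=2.9,fy=2.9,interpolation=cv2.INTER_CUBIC)
cv2.imwrite('pics/crop1.png',c1)
b=cv2.imread('pics/scene1.png')
c2=cv2.resize(b[270:380,200:360],None,fx=4,fy=4,interpolation=cv2.INTER_CUBIC)
cv2.imwrite('pics/crop2.png',c2)
for p in [(390,221),(362,240),(434,320)]: print(cv2.cvtColor(a,cv2.COLOR_BGR2HSV)[p[1],p[0]])
E
```

```text
[ 18  87 168]
[ 18  89 164]
[  0 197 109]
```

View pics/crop1.png

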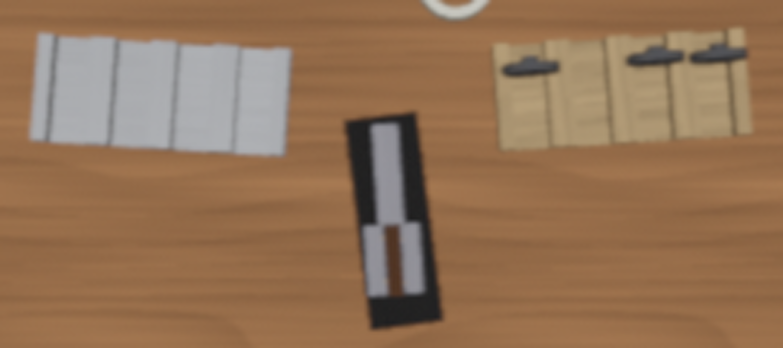

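View pics/crop2.png

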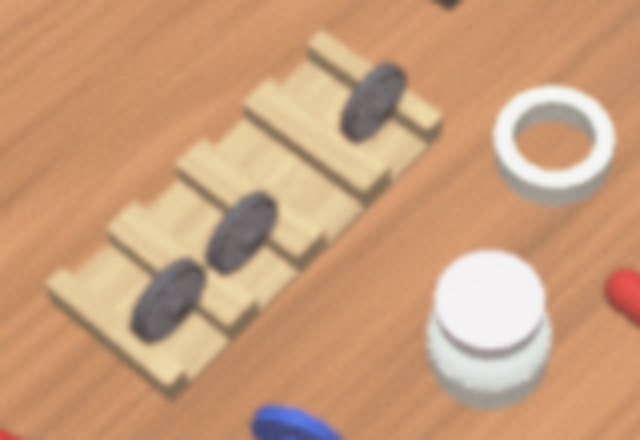

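```bash
cat > meas.py <<'E'
from h import *
def rect(c,mask,z,roi):
    m=np.zeros_like(mask); x0,y0,x1,y1=roi; m[y0:y1,x0:x1]=mask[y0:y1,x0:x1]
    cs,_=cv2.findContours(m,cv2.RETR_EXTERNAL,cv2.CHAIN_APPROX_NONE)
    k=max(cs,key=cv2.contourArea)[:,0]
    P=np.array([onz(c,u,v,z)[:2] for u,v in k])
    (cx,cy),(w,h),a=cv2.minAreaRect((P*1000).astype(np.float32))
    return np.round([cx,cy,w,h,a],1),P
def spat(c):
    hsv=cv2.cvtColor(c['pixels'],cv2.COLOR_RGB2HSV)
    # steel (foot at pad top+3): grey bright
    st=((hsv[...,1]<60)&(hsv[...,2]>110)).astype(np.uint8)*255
    return hsv,st
E
python3 - <<'E'
from meas import *
c=snap('top'); hsv,st=spat(c)
k=np.ones((5,5),np.uint8)
tray=cv2.morphologyEx(((hsv[...,1]<60)&(hsv[...,2]>90)).astype(np.uint8)*255,cv2.MORPH_CLOSE,k)
print('tray',rect(c,tray,.022,(180,190,295,260))[0])
for p in[(390,230),(340,300),(375,250)]: print(hsv[p[1],p[0]])
b=((hsv[...,1]<115)&(hsv[...,2]>80)).astype(np.uint8)*255
b|=(hsv[...,2]<80).astype(np.uint8)*255
b=cv2.morphologyEx(b,cv2.MORPH_CLOSE,k)
print('rinse',rect(c,b,.022,(345,190,455,250))[0])
blk=((hsv[...,2]<60)).astype(np.uint8)*255
pad=cv2.morphologyEx(blk|st,cv2.MORPH_CLOSE,k)
print('pad',rect(c,pad,.003,(295,220,345,310))[0])
print('blade',rect(c,st,.006,(300,225,345,305))[0])
dk=cv2.morphologyEx((hsv[...,2]<85).astype(np.uint8)*255,cv2.MORPH_OPEN,np.ones((3,3),np.uint8))
cs,_=cv2.findContours(dk[190:250,345:455],cv2.RETR_EXTERNAL,cv2.CHAIN_APPROX_NONE)
for q in cs:
    if cv2.contourArea(q)>30:
        (u,v)=q[:,0].mean(0)+[345,190]; print('cap',u,v,cv2.boundingRect(q),onz(c,u,v,.055))
# handle top
br=((hsv[...,0]<14)&(hsv[...,1]>120)&(hsv[...,2]<120)).astype(np.uint8)*255
print('handle',rect(c,br,.041,(308,255,332,295))[0])
E
```

```text
tray [617.8 213.9 239.2 102.9  86.7]
[ 18  87 167]
[ 14 132 154]
[ 14 133 148]
rinse [ 624.7 -218.4  103.1  239.8    4. ]
pad [501.2  -3.3 195.   65.7   7.2]
blade [511.9  -1.3 158.5  52.9   3. ]
cap 411.0 209.86111111111111 (58, 18, 17, 5) [ 0.64933834 -0.24428546  0.055     ]
handle [462.8  -4.5  58.5   6.8   4.3]
```

>>> carry_out(steps=[[[4.2, 2.4, 0], -8, 1], [[4.2, 2.4, 0], -8, 1], [[4.2, 2.4, 0], 0, 1], [[4.2, 2.4, 0], 0, 1], [[4.2, 2.4, 0], 0, 1], [[4.2, 2.4, 0], 0, 1], [[4.2, 2.4, 0], 0, 1], [[4.2, 2.4, 0], 0, 1], [[4.2, 2.4, 0], 0, 1], [[4.2, 2.4, 0], 0, 1]])

```text
time: 1.15
position: [0.6383, -0.3411, 0.2399]
tool_rot: [0.723, -0.691, -0.003, 0.001]
ft_force: [0.6, -1.7, -0.3]
grip_width: 0.0149
```

>>> carry_out(steps=[[[3, 2, -2], 0, 1], [[3, 2, -4], 0, 1], [[0, 0, -4], 0, 1], [[0, 0, -3], 0, 1], [[0, 0, 0], 0, 1], [[0, 0, 0], 0, 1]])

```text
time: 1.75
position: [0.7049, -0.2926, 0.1081]
tool_rot: [0.727, -0.687, -0.001, -0.001]
ft_force: [0.0, 0.7, -0.1]
grip_width: 0.0001
```

```bash
python3 - <<'E'
from h import *
snap('wrist','w1.png'); c=snap('scene'); cv2.imwrite('pics/s2.png',cv2.resize(cv2.cvtColor(c['pixels'],cv2.COLOR_RGB2BGR)[200:400,180:400],None,fx=3,fy=3))
print(robot.get_obs()['position'])
E
```

```text
[ 0.70482081 -0.29309481  0.1091461 ]
```

View pics/s2.png

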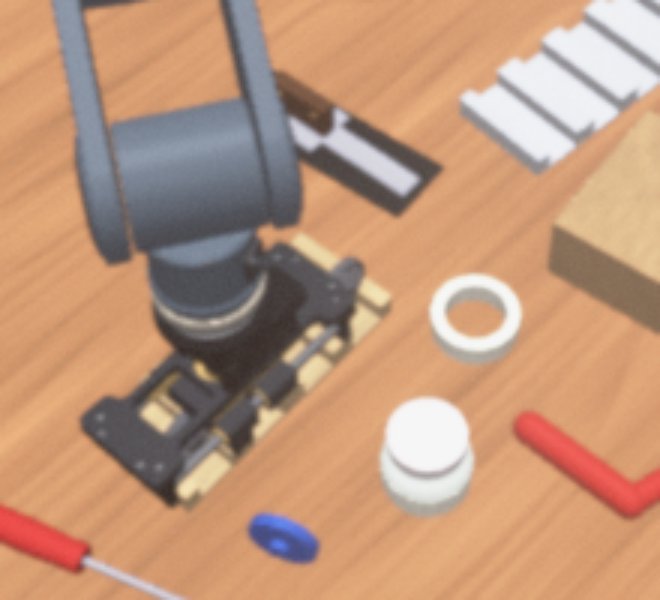

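>>> carry_out(steps=[[[0, -0.7, -1.5], 0, 1], [[0, 0, -1.2], 0, 1], [[0, 0, 0], 0, 1], [[-1, 0, 0], 0, 1], [[-1, 0, 0], 0, 1], [[-0.6, 0, 0], 0, 1], [[-0.6, 0, 0], 0, 1], [[-0.6, 0, 0], 0, 1], [[-0.6, 0, 0], 0, 1]])

```text
time: 2.75
position: [0.6613, -0.3055, 0.0876]
tool_rot: [0.726, -0.688, 0.006, -0.002]
ft_force: [-0.8, 0.2, 0.5]
grip_width: 0.0009
```

```bash
python3 - <<'E'
from h import *
print(robot.get_obs()['position'])
snap('wrist','w2.png'); c=snap('scene'); cv2.imwrite('pics/s3.png',cv2.resize(cv2.cvtColor(c['pixels'],cv2.COLOR_RGB2BGR)[270:390,180:340],None,fx=4,fy=4))
a=cv2.imread('pics/s3.png'); b=cv2.imread('pics/w2.png'); cv2.imwrite('pics/m3.png',cv2.resize(np.hstack([a,b[:480]]),(800,300)))
E
```

```text
[ 0.66133526 -0.30546588  0.08759791]
```

View pics/m3.png

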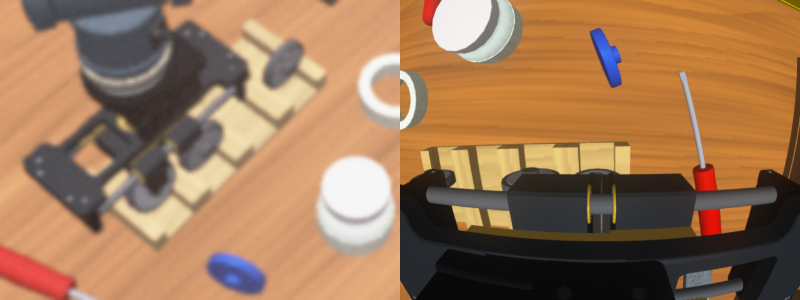

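>>> carry_out(steps=[[[1.5, 0, 0], 0, 1], [[1.5, 0.3, -0.4], 0, 1], [[0, 0, -0.6], 0, 1], [[0, 0, 0], 0, 1], [[0, 0, 0], 0, 1]])

```text
time: 3.35
position: [0.6909, -0.3024, 0.0771]
tool_rot: [0.725, -0.688, 0.005, -0.002]
ft_force: [0.2, 0.1, 0.0]
grip_width: 0.0006
```

```bash
python3 - <<'E'
from h import *
o=robot.get_obs();print(o['position'],o['ft_force'])
c=snap('scene'); a=cv2.resize(cv2.cvtColor(c['pixels'],cv2.COLOR_RGB2BGR)[280:380,200:320],None,fx=6,fy=6,interpolation=cv2.INTER_CUBIC)
cv2.imwrite('pics/m4.png',a)
E
```

```text
[ 0.69087057 -0.30242494  0.07710003] [0.24945277 0.11183569 0.04970961]
```

View pics/m4.png

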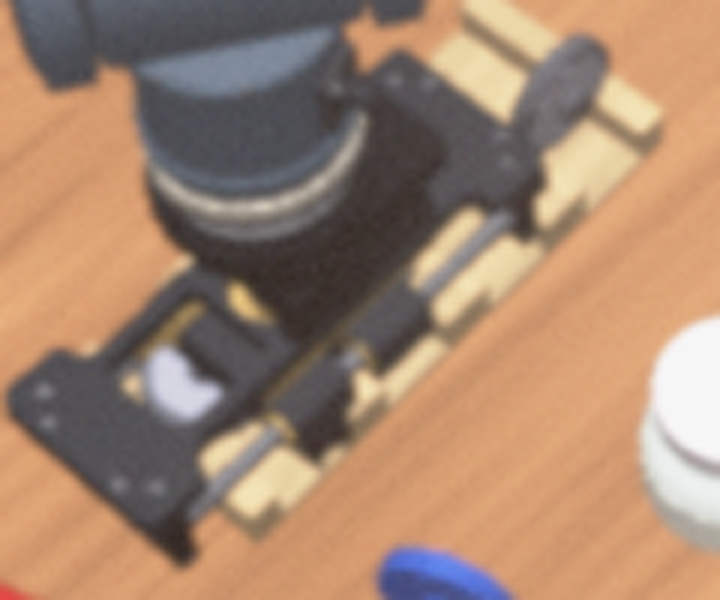

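>>> carry_out(steps=[[[-0.6, 0, 0.1], 0, 1], [[-0.6, 0, 0], 0, 1], [[-0.6, 0, 0], 0, 1], [[-0.6, 0, 0], 0, 1], [[-0.6, 0, 0], 0, 1]])

```text
time: 3.9
position: [0.657, -0.3028, 0.0787]
tool_rot: [0.725, -0.689, 0.005, -0.002]
ft_force: [0.8, -1.2, -0.3]
grip_width: 0.0004
```

>>> carry_out(steps=[[[-0.5, 0, 0], 0, 1], [[-0.5, 0, 0], 0, 1], [[0, 0, 0], 0, 1]])

```text
time: 4.2
position: [0.6447, -0.3029, 0.0789]
tool_rot: [0.725, -0.689, 0.004, -0.002]
ft_force: [0.7, -0.4, 0.4]
grip_width: 0.0004
```

>>> carry_out(steps=[[[2, 0, 1], 0, 1], [[3, 0, 3], 0, 1], [[3, 2, 3], 0, 1], [[3, 4, 3], 0, 1], [[2, 0, 2], 0, 1], [[0, 0, 0], 0, 1], [[0, 0, 0], 0, 1]])

```text
time: 4.9
position: [0.7727, -0.2441, 0.1974]
tool_rot: [0.724, -0.69, 0.002, -0.002]
ft_force: [-0.8, 0.7, -0.2]
grip_width: 0.0003
```

```bash
python3 - <<'E'
from h import *
o=robot.get_obs();print(o['position'],o['ft_force'])
c=snap('wrist','w5.png');cv2.imwrite('pics/w5.png',cv2.cvtColor(c['pixels'],cv2.COLOR_RGB2BGR)) 
c=snap('scene'); a=cv2.resize(cv2.cvtColor(c['pixels'],cv2.COLOR_RGB2BGR)[280:380,200:320],None,fx=4.8,fy=4.8,interpolation=cv2.INTER_CUBIC)
b=cv2.imread('pics/w5.png')
cv2.imwrite('pics/m5.png',cv2.resize(np.hstack([a,b]),None,fx=.65,fy=.65))
E
```

```text
[ 0.77270673 -0.24412592  0.19742464] [-0.76439121  0.7291575  -0.21296964]
```

View pics/m5.png

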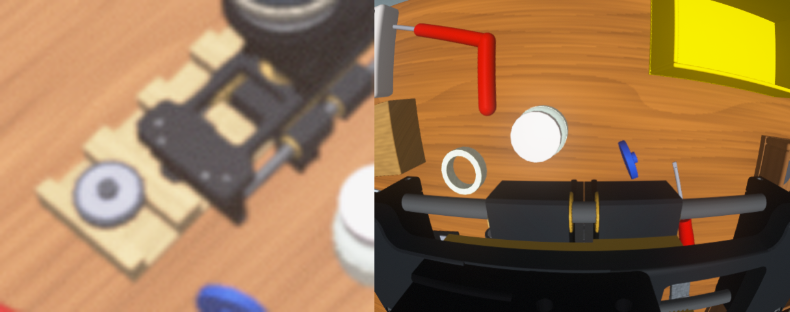

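>>> carry_out(steps=[[[-3.5, 0, -1], 0, 1], [[-3, 0, -3], 0, 1], [[0, 0, -3], 0, 1], [[0, 0, -2.5], 0, 1], [[0, 0, 0], 0, 1]])

```text
time: 5.5
position: [0.6936, -0.2468, 0.0925]
tool_rot: [0.721, -0.693, -0.006, 0.001]
ft_force: [-0.9, 0.7, -0.6]
grip_width: 0.0003
```

>>> carry_out(steps=[[[0, 0.4, -1.4], 0, 1], [[0, 0, 0], 0, 1], [[0, 0, 0], 0, 1]])

```text
time: 5.8
position: [0.6926, -0.2441, 0.0776]
tool_rot: [0.72, -0.694, -0.006, 0.001]
ft_force: [0.0, -0.0, 0.3]
grip_width: 0.0008
```

>>> carry_out(steps=[[[-0.6, 0, 0.1], 0, 1], [[-0.6, 0, 0], 0, 1], [[-0.6, 0, 0], 0, 1], [[-0.6, 0, 0], 0, 1], [[-0.6, 0, 0], 0, 1], [[-0.6, 0, 0], 0, 1], [[-0.6, 0, 0], 0, 1], [[-0.5, 0, 0], 0, 1], [[0, 0, 0], 0, 1]])

```text
time: 6.7
position: [0.6433, -0.2449, 0.0833]
tool_rot: [0.721, -0.693, -0.003, 0.0]
ft_force: [0.3, 0.6, -0.5]
grip_width: 0.0005
```

>>> carry_out(steps=[[[2, 0, 1], 0, 1], [[2, 0, 3], 0, 1], [[1.5, 3, 1], 0, 1], [[0, 4, 0], 0, 1], [[0, 3.8, 0], 0, 1], [[0, 0, 0], 0, 1], [[0, 0, 0], 0, 1]])

```text
time: 7.4
position: [0.7009, -0.135, 0.1348]
tool_rot: [0.719, -0.695, -0.002, -0.001]
ft_force: [0.8, -0.2, -0.2]
grip_width: 0.0003
```

>>> carry_out(steps=[[[-0.6, 0.6, -2.5], 0, 1], [[-0.4, 0, -2], 0, 1], [[0, 0, -0.8], 0, 1], [[0, 0, 0], 0, 1], [[0, 0, 0], 0, 1]])

```text
time: 7.9
position: [0.6926, -0.1335, 0.0815]
tool_rot: [0.718, -0.696, 0.001, -0.002]
ft_force: [0.2, -0.1, -0.5]
grip_width: 0.0003
```

>>> carry_out(steps=[[[-0.6, 0.4, -0.4], 0, 1], [[-0.6, 0, 0], 0, 1], [[-0.6, 0, 0], 0, 1], [[-0.6, 0, 0], 0, 1], [[-0.6, 0, 0], 0, 1], [[-0.6, 0, 0], 0, 1], [[-0.6, 0, -0.1], 0, 1], [[-0.6, 0, 0], 0, 1], [[-0.5, 0, 0], 0, 1], [[0, 0, 0], 0, 1]])

```text
time: 8.9
position: [0.6364, -0.1306, 0.0798]
tool_rot: [0.718, -0.696, 0.003, -0.003]
ft_force: [-0.5, -0.7, -0.5]
grip_width: 0.0004
```

>>> carry_out(steps=[[[2, 0, 1], 0, 1], [[2, 0, 4], 0, 1], [[0, 4, 4], 0, 0.6], [[0, 5, 4], 0, 0.6], [[-4, 5, 0], 8, 0.6], [[-4, 5, 0], 0, 0.6], [[-4, 5, 0], 0, 0.6], [[-4, 5, 0], 0, 0.6], [[-4, 0, 0], 0, 0.6]])

```text
time: 9.8
position: [0.5119, 0.1096, 0.2028]
tool_rot: [0.764, -0.645, 0.01, -0.009]
ft_force: [-0.6, -0.6, 0.5]
grip_width: 0.0341
```

```bash
python3 - <<'E'
from h import *
o=robot.get_obs();print(o['position'],o['tool_rot'],o['grip_width'])
c=snap('top'); a=cv2.resize(cv2.cvtColor(c['pixels'],cv2.COLOR_RGB2BGR)[190:310,185:455],None,fx=2.9,fy=2.9,interpolation=cv2.INTER_CUBIC)
cv2.imwrite('pics/m6.png',a)
E
```

```text
[0.51192676 0.10957641 0.20279733] [ 0.76411388 -0.64494313  0.01001048 -0.00883907] 0.034148271715671696
```

View pics/m6.png

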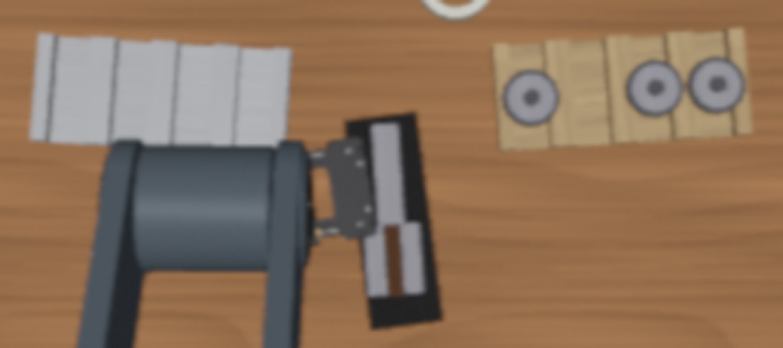

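>>> carry_out(steps=[[[-2, -4, -1], -5.5, 0.45], [[-2, -4, -2], 0, 0.45], [[-0.5, -3, -3], 0, 0.45], [[0, 0, -2], 0, 0.45], [[0, 0, 0], 0, 0.45], [[0, 0, 0], 0, 0.45]])

```text
time: 10.45
position: [0.4543, -0.0025, 0.1219]
tool_rot: [0.733, -0.68, 0.007, -0.005]
ft_force: [0.3, -0.1, 0.1]
grip_width: 0.0481
```

```bash
cat > t.py <<'E'
from h import *
o=robot.get_obs();q=o['tool_rot'];print(o['time'],np.round(o['position'],4),'yaw(spat)',np.degrees(2*np.arctan2(q[1],q[0]))+90,R.from_quat(q).as_matrix()[:,2].round(3),o['ft_force'].round(1),o['grip_width'])
E
python3 t.py; python3 - <<'E'
from h import *
c=snap('top')
for u,v in [(531,97),(656,87),(717,84)]: print(onz(c,u/2.9+185,v/2.9+190,.038))
for u,v in [(385,123),(389,222)]: print(onz(c,u/2.9+185,v/2.9+190,.006))
print(onz(c,396/2.9+185,297/2.9+190,.006))
E
```

```text
10.45 [ 0.4543 -0.0025  0.1219] yaw(spat) 4.353178098630565 [ 0.018 -0.002 -1.   ] [ 0.3 -0.1  0.1] 0.048088978896530556
[ 0.61430107 -0.13187886  0.038     ]
[ 0.62407427 -0.24793551  0.038     ]
[ 0.62710031 -0.30466832  0.038     ]
[0.59217918 0.00317067 0.006     ]
[ 0.49864082 -0.00093458  0.006     ]
[ 0.4284294  -0.00774167  0.006     ]
```

>>> carry_out(steps=[[[1, -0.2, -2], -0.4, 0.45], [[0, 0, -2], 0, 0.45], [[0, 0, -1.5], 0, 0.45], [[0, 0, -1], 0, 0.45], [[0, 0, 0], 0, 0.45], [[0, 0, 0], 0, 0.45]])

```text
time: 11.1
position: [0.4724, -0.0028, 0.0611]
tool_rot: [0.733, -0.68, 0.015, -0.01]
ft_force: [0.1, -0.6, 0.5]
grip_width: 0.0476
```

```bash
python3 t.py
```

```text
11.1 [ 0.4724 -0.0028  0.0611] yaw(spat) 4.346472201597706 [ 0.035 -0.006 -0.999] [ 0.1 -0.6  0.5] 0.04756696595550388
```

>>> carry_out(steps=[[[0, 0, 2], 0, 0.45], [[0, 0, 2], 0, 0.45], [[0, 0, 2], 0, 0.45], [[0, 0, 2], 0, 0.45], [[0, 0, 0], 0, 0.45], [[0, 0, 0], 0, 0.45]])

```text
time: 11.7
position: [0.4736, -0.002, 0.1486]
tool_rot: [0.734, -0.679, 0.018, -0.012]
ft_force: [-0.7, -0.6, 1.1]
grip_width: 0.0477
```

```bash
python3 t.py
```

```text
11.7 [ 0.4736 -0.002   0.1486] yaw(spat) 4.466029741776239 [ 0.042 -0.008 -0.999] [-0.7 -0.6  1.1] 0.04771848671371244
```

>>> carry_out(steps=[[[-0.6, -0.2, -2], -0.5, 0.45], [[0, 0, 0], 0, 0.45], [[0, 0, -2], 0, 0.45], [[0, 0, 0], 0, 0.45], [[0, 0, -2], 0, 0.45], [[0, 0, 0], 0, 0.45], [[0, 0, -2], 0, 0.45], [[0, 0, 0], 0, 0.45]])

```text
time: 12.5
position: [0.4703, -0.004, 0.0696]
tool_rot: [0.731, -0.682, 0.02, -0.013]
ft_force: [-0.2, 0.4, 0.6]
grip_width: 0.0481
```

```bash
python3 t.py
```

```text
12.5 [ 0.4703 -0.004   0.0696] yaw(spat) 4.023864876529075 [ 0.047 -0.009 -0.999] [-0.2  0.4  0.6] 0.04806823481265917
```

>>> carry_out(steps=[[[0, 0, 0], 0, 0.45], [[0, 0, 0], 0, 0.45], [[0, 0, 0], 0, 0.45], [[0, 0, 0], 0, 0.45], [[0, 0, 0], 0, 0.45], [[0, 0, 0], 0, 0.45], [[0, 0, 0], 0, 0.45], [[0, 0, 0], 0, 0.45], [[0, 0, 0], 0, 0.45], [[0, 0, 0], 0, 0.45]])

```text
time: 13.5
position: [0.4728, -0.0044, 0.0742]
tool_rot: [0.731, -0.681, 0.023, -0.014]
ft_force: [0.1, 0.0, -0.7]
grip_width: 0.0479
```

```bash
python3 t.py
```

```text
13.5 [ 0.4728 -0.0044  0.0742] yaw(spat) 4.046473912072159 [ 0.054 -0.011 -0.998] [ 0.1  0.  -0.7] 0.047874207032406677
```

>>> carry_out(steps=[[[2, 0, 4], 0, 0.45], [[5, 0, 4], 0, 0.45], [[5, 0, 4], 0, 0.45], [[5, 0, 2], 0, 0.45], [[5, 0, 0], 0, 0.45], [[5, 0, 0], 0, 0.45], [[3, 0, 0], 0, 0.45], [[0, 0, 0], 0, 0.45], [[0, 0, 0], 0, 0.45]])

```text
time: 14.4
position: [0.7532, -0.0024, 0.2051]
tool_rot: [0.731, -0.682, 0.018, -0.011]
ft_force: [-0.7, -0.7, -0.3]
grip_width: 0.0477
```

```bash
python3 t.py
```

```text
14.4 [ 0.7532 -0.0024  0.2051] yaw(spat) 4.009687114087143 [ 0.041 -0.007 -0.999] [-0.7 -0.7 -0.3] 0.04766349863601034
```

>>> carry_out(steps=[[[0, 0, 0], 0, 0.45], [[0, 0, 0], 0, 0.45], [[0, 0, 0], 0, 0.45], [[0, 0, 0], 0, 0.45], [[0, 0, 0], 0, 0.45], [[0, 0, 0], 0, 0.45], [[0, 0, 0], 0, 0.45], [[0, 0, 0], 0, 0.45], [[0, 0, 0], 0, 0.45], [[0, 0, 0], 0, 0.45]])

```text
time: 15.4
position: [0.7477, -0.0021, 0.2048]
tool_rot: [0.731, -0.682, 0.015, -0.01]
ft_force: [-0.1, 0.3, -0.2]
grip_width: 0.0477
```

```bash
python3 t.py; python3 -c "
from h import *
o=robot.get_obs();print(o['joint_torque'].round(1),o['q'].round(3))"
```

```text
15.4 [ 0.7477 -0.0021  0.2048] yaw(spat) 3.9865992438109146 [ 0.035 -0.007 -0.999] [-0.1  0.3 -0.2] 0.04767231219054443
[ -0.  -53.8 -19.1   0.   -0.2   0. ] [-1.510e-01  7.250e-01  1.150e+00 -1.000e-03  1.231e+00  1.350e+00]
```

>>> carry_out(steps=[[[4, 0, 2], 0, 0.45], [[4, 0, 0], 0, 0.45], [[3, 0, 0], 0, 0.45], [[0, 0, 0], 0, 0.45], [[0, 0, 0], 0, 0.45], [[0, 0, 0], 0, 0.45], [[0, 0, 0], 0, 0.45], [[0, 0, 0], 0, 0.45], [[0, 0, 0], 0, 0.45], [[0, 0, 0], 0, 0.45]])

```text
time: 16.4
position: [0.848, -0.0004, 0.2185]
tool_rot: [0.731, -0.682, 0.005, -0.002]
ft_force: [0.3, 0.2, -0.5]
grip_width: 0.048
```

```bash
python3 t.py
```

```text
16.4 [ 8.480e-01 -4.000e-04  2.185e-01] yaw(spat) 3.9799727642706557 [ 0.009 -0.003 -1.   ] [ 0.3  0.2 -0.5] 0.04797017742477661
```

>>> carry_out(steps=[[[0, 0, 0], 0, 0.45], [[0, 0, 0], 0, 0.45], [[0, 0, 0], 0, 0.45], [[0, 0, 0], 0, 0.45], [[0, 0, 0], 0, 0.45], [[0, 0, 0], 0, 0.45], [[0, 0, 0], 0, 0.45], [[0, 0, 0], 0, 0.45], [[0, 0, 0], 0, 0.45], [[0, 0, 0], 0, 0.45]])

```text
time: 17.4
position: [0.8479, -0.0004, 0.219]
tool_rot: [0.731, -0.682, 0.005, -0.002]
ft_force: [0.6, -0.1, -0.4]
grip_width: 0.0477
```

```bash
python3 t.py
```

```text
17.4 [ 8.479e-01 -4.000e-04  2.190e-01] yaw(spat) 3.9796118000349026 [ 0.01  -0.003 -1.   ] [ 0.6 -0.1 -0.4] 0.047717173471022986
```

>>> carry_out(steps=[[[-4, 0, 0], 0, 0.45], [[-5, 0, -1], 0, 0.45], [[-5, 0, -2], 0, 0.45], [[-5, 0, -2], 0, 0.45], [[-5, 0, -2], 0, 0.45], [[-5, 0, -2], 0, 0.45], [[-4, 0, -2], 0, 0.45], [[-3, 0, -1], 0, 0.45], [[0, 0, 0], 0, 0.45]])

```text
time: 18.3
position: [0.4904, 0.0006, 0.103]
tool_rot: [0.731, -0.682, 0.007, -0.004]
ft_force: [0.0, 0.2, -0.2]
grip_width: 0.0475
```

```bash
python3 t.py
```

```text
18.3 [0.4904 0.0006 0.103 ] yaw(spat) 4.0088097950931285 [ 0.017 -0.004 -1.   ] [ 0.   0.2 -0.2] 0.04749810197371213
```

>>> carry_out(steps=[[[-2.4, -0.5, -2], 0, 0.45], [[-0.1, 0, -2.5], 0, 0.45], [[0, 0, -1.2], 0, 0.45], [[0, 0, 0], 0, 0.45]])

```text
time: 18.7
position: [0.471, -0.0063, 0.047]
tool_rot: [0.731, -0.682, 0.013, -0.008]
ft_force: [-1.1, -0.4, -0.0]
grip_width: 0.048
```

```bash
python3 t.py
```

```text
18.7 [ 0.471  -0.0063  0.047 ] yaw(spat) 3.9826237677244194 [ 0.03  -0.007 -1.   ] [-1.1 -0.4 -0. ] 0.04803164190502468
```

>>> carry_out(steps=[[[-0.3, 0.1, -1.3], 0, 0.45], [[0, 0, -0.2], 0, 1], [[0, 0, 0], 0, 1], [[0, 0, 0], 0, 1], [[0, 0, 0], 0, 1], [[0, 0, 0], 0, 1]], squeeze=45)

```text
time: 19.3
position: [0.4759, -0.0068, 0.0353]
tool_rot: [0.731, -0.682, 0.019, -0.011]
ft_force: [-0.7, 0.6, 3.8]
grip_width: 0.0159
```

```bash
python3 t.py
```

```text
19.3 [ 0.4759 -0.0068  0.0353] yaw(spat) 4.005945225768372 [ 0.044 -0.01  -0.999] [-0.7  0.6  3.8] 0.015886523632234334
```

>>> carry_out(steps=[[[0, 0, 2], 0, 1], [[0, 0, 3], 0, 1], [[0, -4, 1], 0, 1], [[0, -4.5, 0], 0, 1], [[0, -4.5, 0], 0, 1], [[0, -4.5, 0], 0, 1], [[-0.5, -4.5, 0], 0, 1], [[-1, -3, 0], 0, 1], [[0, 0, 0], 0, 1], [[0, 0, 0], 0, 1]])

```text
time: 20.3
position: [0.4591, -0.2664, 0.1004]
tool_rot: [0.733, -0.68, 0.023, -0.01]
ft_force: [-0.3, 0.9, -1.9]
grip_width: 0.0158
```

```bash
python3 t.py; python3 - <<'E'
from meas import *
c=snap('top','t7.png'); a=cv2.imread('pics/t7.png')[190:310,345:485]; cv2.imwrite('pics/m7.png',cv2.resize(a,None,fx=5,fy=5,interpolation=cv2.INTER_CUBIC))
E
```

```text
20.3 [ 0.4591 -0.2664  0.1004] yaw(spat) 4.306295444401158 [ 0.047 -0.016 -0.999] [-0.3  0.9 -1.9] 0.01576567133509573
```

View pics/m7.png

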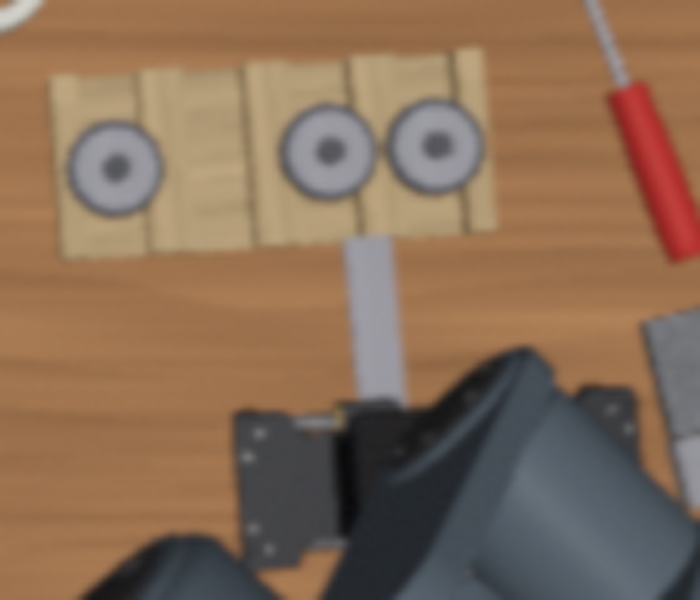

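```bash
python3 - <<'E'
from h import *
c=snap('top')
print(onz(c,345+369/5,190+237/5,.071),onz(c,345+383/5,190+405/5,.071))
for u,v in [(117,167),(331,150),(438,144)]: print(onz(c,345+u/5,190+v/5,.038))
E
```

```text
[ 0.57495916 -0.26074279  0.071     ] [ 0.48744902 -0.26699778  0.071     ]
[ 0.61443444 -0.13267646  0.038     ]
[ 0.6240742  -0.24791693  0.038     ]
[ 0.62755191 -0.30564175  0.038     ]
```

>>> carry_out(steps=[[[-1, 0.8, -1], 0, 1], [[-0.1, 0, -2], 0, 1], [[0, 0, -1.5], 0, 1], [[0, 0, -0.5], 0, 1], [[0, 0, 0], 0, 1]])

```text
time: 20.9
position: [0.4492, -0.2488, 0.05]
tool_rot: [0.737, -0.675, 0.021, -0.011]
ft_force: [-0.7, 0.6, -1.4]
grip_width: 0.0159
```

```bash
python3 t.py
```

```text
20.9 [ 0.4492 -0.2488  0.05  ] yaw(spat) 5.038201138799366 [ 0.046 -0.013 -0.999] [-0.7  0.6 -1.4] 0.015883514658944477
```

>>> carry_out(steps=[[[0, -0.8, -0.8], -0.8, 1], [[0, 0, 0], 0, 1], [[0, 0, 0], 0, 1]])

```text
time: 21.2
position: [0.4505, -0.2567, 0.0425]
tool_rot: [0.733, -0.68, 0.022, -0.011]
ft_force: [0.2, -0.8, -1.3]
grip_width: 0.0152
```

```bash
python3 t.py
```

```text
21.2 [ 0.4505 -0.2567  0.0425] yaw(spat) 4.316662473468881 [ 0.047 -0.015 -0.999] [ 0.2 -0.8 -1.3] 0.015163360733349136
```

>>> carry_out(steps=[[[1, 0, -0.1], 0, 1], [[1.3, 0.06, -0.05], 0, 1], [[1.3, 0.09, -0.05], 0, 1], [[1.3, 0.09, -0.05], 0, 1], [[0, 0, 0], 0, 1]])

```text
time: 21.7
position: [0.506, -0.2556, 0.0414]
tool_rot: [0.733, -0.68, 0.025, -0.011]
ft_force: [0.7, 0.7, -1.9]
grip_width: 0.0158
```

```bash
python3 t.py
```

```text
21.7 [ 0.506  -0.2556  0.0414] yaw(spat) 4.258302560754586 [ 0.052 -0.018 -0.998] [ 0.7  0.7 -1.9] 0.015807056177879402
```

>>> carry_out(steps=[[[1, 0.1, -0.05], 0, 1], [[1.1, 0.1, -0.05], 0, 1], [[0.9, 0.1, 0], 0, 1], [[0, 0, 0], 0, 1]])

```text
time: 22.1
position: [0.539, -0.2517, 0.0403]
tool_rot: [0.733, -0.68, 0.025, -0.011]
ft_force: [-0.5, -0.1, -0.9]
grip_width: 0.0158
```

```bash
python3 t.py
```

```text
22.1 [ 0.539  -0.2517  0.0403] yaw(spat) 4.315416583267805 [ 0.052 -0.018 -0.998] [-0.5 -0.1 -0.9] 0.01579029330899852
```

>>> carry_out(steps=[[[0, 0, 0.6], 0, 1], [[0, 0, 0.6], 0, 1], [[0, 0, 0.8], 0, 1], [[0, 0, 1], 0, 1], [[0, 0, 1.2], 0, 1], [[0, 0, 1.2], 0, 1], [[0, 0, 0.5], 0, 1], [[0, 0, 0], 0, 1]])

```text
time: 22.9
position: [0.5371, -0.2514, 0.1056]
tool_rot: [0.733, -0.68, 0.024, -0.011]
ft_force: [-0.4, -0.6, -3.0]
grip_width: 0.0157
```

```bash
python3 t.py; python3 - <<'E'
from h import *
c=snap('top','t8.png'); a=cv2.imread('pics/t8.png')[190:300,345:470]
c=snap('scene','s8.png'); b=cv2.imread('pics/s8.png')[250:360,190:315]
cv2.imwrite('pics/m8.png',cv2.resize(np.hstack([a,b]),None,fx=3.2,fy=3.2,interpolation=cv2.INTER_CUBIC))
E
```

```text
22.9 [ 0.5371 -0.2514  0.1056] yaw(spat) 4.266201792930275 [ 0.05  -0.018 -0.999] [-0.4 -0.6 -3. ] 0.015669689300151144
```

View pics/m8.png

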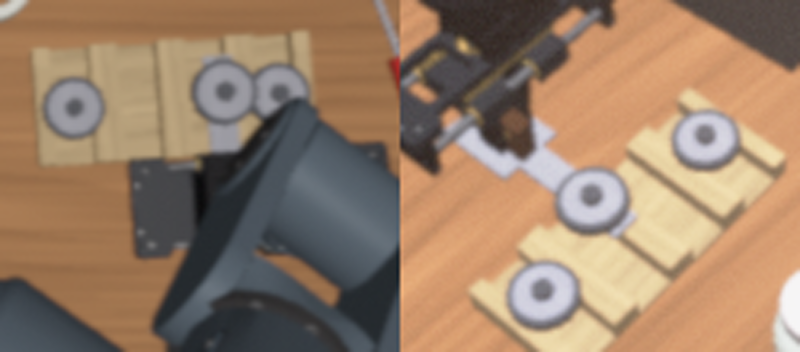

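>>> carry_out(steps=[[[0, 0.5, 0], 0, 1], [[0, 1, 0], 0, 1], [[0, 1.4, 0], -0.3, 1], [[0, 1.8, 0], -0.4, 1], [[0, 2, 0], -0.4, 1], [[0, 2.2, 0], -0.4, 1], [[0, 2.2, 0], -0.4, 1], [[0, 2.2, 0], -0.4, 1], [[0, 2.2, 0], -0.4, 1], [[0, 2.2, 0], -0.4, 1]])

```text
time: 24.0
position: [0.5318, -0.0596, 0.1004]
tool_rot: [0.712, -0.702, 0.018, -0.009]
ft_force: [0.5, 0.2, -2.1]
grip_width: 0.0155
```

>>> carry_out(steps=[[[0, 2.2, 0], -0.4, 1], [[0, 2.2, 0], -0.4, 1], [[0, 2.2, 0], -0.4, 1], [[0, 2.2, 0], -0.4, 1], [[0, 2.2, 0], -0.4, 1], [[0, 2.2, 0], -0.4, 1], [[0, 1.9, 0], -0.4, 1], [[0, 1.5, 0], -0.4, 1], [[0, 1, 0], -0.4, 1], [[0, 0.5, 0], 0, 1]])

```text
time: 25.0
position: [0.5203, 0.1432, 0.0971]
tool_rot: [-0.692, 0.722, -0.012, 0.005]
ft_force: [0.1, 0.7, -2.5]
grip_width: 0.0157
```

```bash
python3 t.py
```

```text
25.0 [0.5203 0.1432 0.0971] yaw(spat) 357.6246456352598 [ 0.024 -0.011 -1.   ] [ 0.1  0.7 -2.5] 0.015700405519674193
```

>>> carry_out(steps=[[[0.2, 0.6, 0], 0, 1], [[0.3, 1.2, 0], -0.3, 1], [[0.3, 1.6, 0], -0.3, 1], [[0.3, 1.8, 0], -0.3, 1], [[0.3, 1.6, 0], 0, 1], [[0.3, 1.4, 0], 0, 1], [[0.2, 0.8, 0], 0, 1], [[0, 0.3, 0], 0, 1], [[0, 0, 0], 0, 1]])

```text
time: 25.9
position: [0.5413, 0.2414, 0.0966]
tool_rot: [-0.684, 0.729, -0.012, 0.005]
ft_force: [-0.3, 0.3, -2.2]
grip_width: 0.0156
```

```bash
python3 t.py; python3 - <<'E'
from h import *
c=snap('top','t9.png'); a=cv2.imread('pics/t9.png')[180:290,180:330]
cv2.imwrite('pics/m9.png',cv2.resize(a,None,fx=5,fy=5,interpolation=cv2.INTER_CUBIC))
E
```

```text
25.9 [0.5413 0.2414 0.0966] yaw(spat) 356.37306065306547 [ 0.024 -0.011 -1.   ] [-0.3  0.3 -2.2] 0.015636237353662746
```

View pics/m9.png

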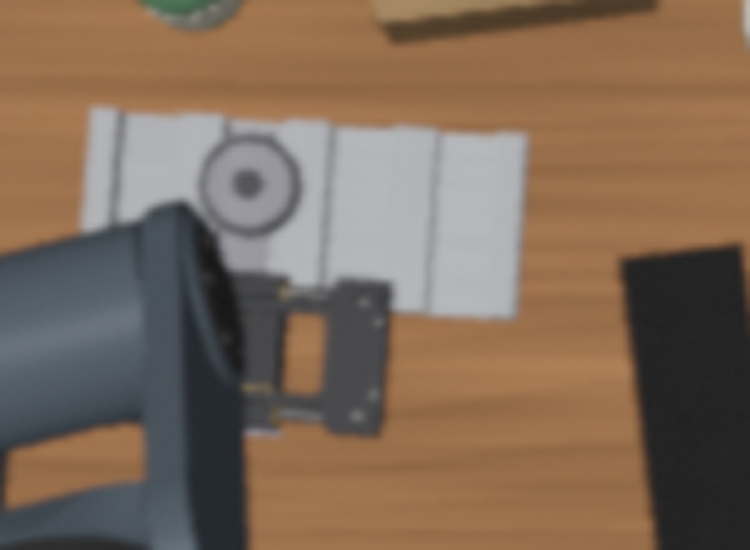

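```bash
python3 - <<'E'
from h import *
c=snap('top')
print(onz(c,180+247/5,180+184/5,.083),onz(c,180+244/5,180+250/5,.068))
for u,v in [(90,107),(527,133),(516,318)]: print(onz(c,180+u/5,180+v/5,.022))
E
```

```text
[0.62570109 0.23177097 0.083     ] [0.59271455 0.23553258 0.068     ]
[0.67425348 0.32902733 0.022     ]
[0.66104294 0.09149308 0.022     ]
[0.56019864 0.09658022 0.022     ]
```

>>> carry_out(steps=[[[0, 0.5, 0], 0, 1], [[0, 0.4, 0], 0, 1], [[0, 0, -1], 0, 1], [[0, 0, -1.2], 0, 1], [[0, 0, -1], 0, 1], [[0, 0, -0.6], 0, 1], [[0, 0, 0], 0, 1]])

```text
time: 26.7
position: [0.5401, 0.2484, 0.0543]
tool_rot: [-0.683, 0.73, -0.012, 0.003]
ft_force: [-0.8, -0.5, -2.1]
grip_width: 0.0161
```

```bash
python3 t.py
```

```text
26.7 [0.5401 0.2484 0.0543] yaw(spat) 356.1877681909062 [ 0.02  -0.013 -1.   ] [-0.8 -0.5 -2.1] 0.016118560481822492
```

>>> carry_out(steps=[[[0, 0.1, -0.5], 0, 1], [[0, 0, -0.5], 0, 1], [[0, 0, -0.1], 0, 1], [[0, 0, 0], 0, 1]])

```text
time: 27.1
position: [0.5408, 0.2496, 0.0424]
tool_rot: [-0.683, 0.73, -0.012, 0.004]
ft_force: [-0.5, 0.4, -0.5]
grip_width: 0.0155
```

```bash
python3 t.py
```

```text
27.1 [0.5408 0.2496 0.0424] yaw(spat) 356.18264735176655 [ 0.022 -0.012 -1.   ] [-0.5  0.4 -0.5] 0.015477061482756122
```

>>> carry_out(steps=[[[-0.8, 0, 0.1], 0, 1], [[-1.2, 0.07, 0], 0, 1], [[-1.3, 0.07, -0.05], 0, 1], [[-1.3, 0.07, -0.05], 0, 1], [[-1.3, 0.07, -0.05], 0, 1], [[0, 0, 0], 0, 1]])

```text
time: 27.7
position: [0.4755, 0.2524, 0.0438]
tool_rot: [-0.683, 0.73, -0.012, 0.004]
ft_force: [0.2, 0.4, -1.9]
grip_width: 0.0159
```

```bash
python3 t.py
```

```text
27.7 [0.4755 0.2524 0.0438] yaw(spat) 356.19460196879294 [ 0.021 -0.012 -1.   ] [ 0.2  0.4 -1.9] 0.015889479939062628
```

>>> carry_out(steps=[[[-1.5, 0.1, 0], 0, 1], [[-1.5, 0.1, 0], 0, 1], [[-0.6, 0, 0], 0, 1], [[0, 0, 1.5], 0, 1], [[0, 0, 3], 0, 1], [[0, -3, 1], 1, 1], [[0, -4.5, 0], 1.5, 1], [[0, -4.5, 0], 1.5, 1], [[0.2, -4.5, 0], 1.5, 1], [[0.2, -4.5, 0], 1, 1]])

```text
time: 28.7
position: [0.4459, 0.0441, 0.1038]
tool_rot: [0.73, -0.683, 0.017, -0.011]
ft_force: [1.4, -0.5, -1.1]
grip_width: 0.0156
```

>>> carry_out(steps=[[[0.2, -4.5, 0], 0.5, 1], [[0.2, -4.5, 0], 0.5, 1], [[0, -4, 0], 0, 1], [[0, -2, 0], 0, 1], [[0, 0, 0], 0, 1], [[0, 0, 0], 0, 1]])

```text
time: 29.3
position: [0.4538, -0.1204, 0.1055]
tool_rot: [0.733, -0.68, 0.024, -0.013]
ft_force: [-0.4, 0.6, -0.7]
grip_width: 0.0161
```

```bash
python3 t.py; python3 - <<'E'
from h import *
c=snap('top','t10.png'); a=cv2.imread('pics/t10.png')[180:300,190:450]
cv2.imwrite('pics/m10.png',cv2.resize(a,None,fx=3,fy=3,interpolation=cv2.INTER_CUBIC))
E
```

```text
29.3 [ 0.4538 -0.1204  0.1055] yaw(spat) 4.30693213297576 [ 0.053 -0.013 -0.999] [-0.4  0.6 -0.7] 0.016115479840723906
```

View pics/m10.png

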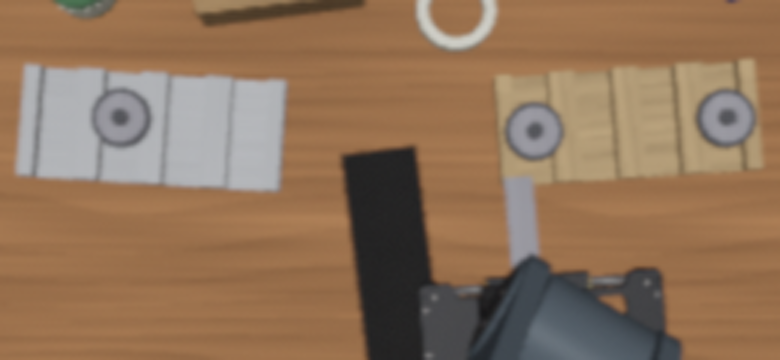

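>>> carry_out(steps=[[[-1, -1.2, 0], 0, 1], [[-0.2, -0.8, -1.5], 0, 1], [[0, 0, -2], 0, 1], [[0, 0, -1.5], 0, 1], [[0, 0, -0.5], 0, 1], [[0, 0, 0], 0, 1]])

```text
time: 29.95
position: [0.4418, -0.1319, 0.0501]
tool_rot: [0.738, -0.675, 0.024, -0.014]
ft_force: [0.0, 0.8, -1.2]
grip_width: 0.0154
```

```bash
python3 t.py;  python3 - <<'E'
from h import *
c=snap('top'); print(onz(c,190+519/3,180+177/3,.0765),onz(c,190+535/3,180+130/3,.038))
E
```

```text
29.95 [ 0.4418 -0.1319  0.0501] yaw(spat) 5.129993053981835 [ 0.053 -0.012 -0.999] [ 0.   0.8 -1.2] 0.015397592738657477
[ 0.56988018 -0.11429906  0.0765    ] [ 0.61461354 -0.13249802  0.038     ]
```

>>> carry_out(steps=[[[0, -1, -0.7], -0.8, 1], [[0, 0, 0], 0, 1], [[0, 0, 0], 0, 1]])

```text
time: 30.3
position: [0.443, -0.1424, 0.0444]
tool_rot: [0.733, -0.679, 0.026, -0.014]
ft_force: [-0.6, 0.4, -1.5]
grip_width: 0.0152
```

```bash
python3 t.py
```

```text
30.3 [ 0.443  -0.1424  0.0444] yaw(spat) 4.379861107743693 [ 0.056 -0.014 -0.998] [-0.6  0.4 -1.5] 0.015206559310704278
```

>>> carry_out(steps=[[[1, 0.05, -0.3], 0, 1], [[1.3, 0.09, -0.05], 0, 1], [[1.3, 0.09, -0.05], 0, 1], [[1.3, 0.09, -0.05], 0, 1], [[0, 0, 0], 0, 1]])

```text
time: 30.8
position: [0.4984, -0.1402, 0.0407]
tool_rot: [0.733, -0.68, 0.028, -0.015]
ft_force: [0.0, -0.5, -1.2]
grip_width: 0.0157
```

```bash
python3 t.py
```

```text
30.8 [ 0.4984 -0.1402  0.0407] yaw(spat) 4.287319894528039 [ 0.061 -0.017 -0.998] [ 0.  -0.5 -1.2] 0.015745113001002405
```

>>> carry_out(steps=[[[1, 0.15, 0], 0, 1], [[1.1, 0.12, 0], 0, 1], [[0.9, 0.1, 0], 0, 1], [[0, 0, 0], 0, 1], [[0, 0, 0], 0, 1]])

```text
time: 31.3
position: [0.5312, -0.1354, 0.0407]
tool_rot: [0.733, -0.679, 0.028, -0.014]
ft_force: [0.7, -0.9, -1.1]
grip_width: 0.0159
```

```bash
python3 t.py
```

```text
31.3 [ 0.5312 -0.1354  0.0407] yaw(spat) 4.351797515104607 [ 0.06  -0.017 -0.998] [ 0.7 -0.9 -1.1] 0.015929161739744988
```

>>> carry_out(steps=[[[0, 0, 0.6], 0, 1], [[0, 0, 0.6], 0, 1], [[0, 0, 0.8], 0, 1], [[0, 0, 1], 0, 1], [[0, 0, 1.2], 0, 1], [[0, 0, 1.2], 0, 1], [[0, 0, 0.5], 0, 1], [[0, 0, 0], 0, 1]])

```text
time: 32.1
position: [0.5288, -0.1351, 0.1058]
tool_rot: [0.733, -0.68, 0.027, -0.014]
ft_force: [-0.1, -0.5, -1.4]
grip_width: 0.0154
```

```bash
python3 t.py
```

```text
32.1 [ 0.5288 -0.1351  0.1058] yaw(spat) 4.293578664974959 [ 0.059 -0.016 -0.998] [-0.1 -0.5 -1.4] 0.0153983361320913
```

```bash
cat > capdet.py <<'E'
from h import *
def caps(z,name='top',roi=None):
    c=snap(name); g=cv2.cvtColor(c['pixels'],cv2.COLOR_RGB2GRAY)
    hsv=cv2.cvtColor(c['pixels'],cv2.COLOR_RGB2HSV)
    x0,y0,x1,y1=roi or (180,180,455,270)
    s=cv2.resize(g[y0:y1,x0:x1],None,fx=4,fy=4,interpolation=cv2.INTER_CUBIC)
    k=cv2.HoughCircles(cv2.GaussianBlur(s,(5,5),0),cv2.HOUGH_GRADIENT,1.2,60,param1=100,param2=28,minRadius=34,maxRadius=50)
    for u,v,r in ([] if k is None else k[0]):
        U,V=x0+u/4,y0+v/4
        m=g[int(V)-1:int(V)+2,int(U)-1:int(U)+2].mean()
        print(round(U,1),round(V,1),'r',round(r/4,1),'knob',round(m),[ (zz,onz(c,U,V,zz).round(4)[:2]) for zz in z])
E
python3 -c "
from capdet import *
caps([.031,.083])"
```

```text
230.2 219.4 r 10.2 knob 90 [(0.031, array([0.6243, 0.239 ])), (0.083, array([0.6188, 0.2295]))]
342.2 183.8 r 12.3 knob 124 [(0.031, array([ 0.723 , -0.0625])), (0.083, array([ 0.7134, -0.0598]))]
```

```bash
python3 - <<'E'
from h import *
snap('top','t11.png'); a=cv2.imread('pics/t11.png')[190:300,345:470]
snap('scene','s11.png'); b=cv2.imread('pics/s11.png')[250:360,200:325]
cv2.imwrite('pics/m11.png',cv2.resize(np.hstack([a,b]),None,fx=3.2,fy=3.2,interpolation=cv2.INTER_CUBIC))
E
```

```text
(no output)
```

View pics/m11.png

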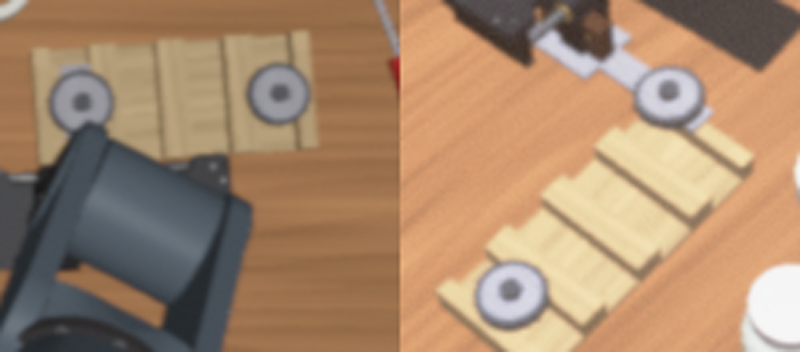

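>>> carry_out(steps=[[[0, 0.5, 0], 0, 1], [[0, 1, 0], -0.3, 1], [[0.1, 1.4, 0], -0.5, 1], [[0.1, 1.8, 0], -0.5, 1], [[0.1, 2, 0], -0.5, 1], [[0.1, 2.2, 0], -0.5, 1], [[0.1, 2.2, 0], -0.5, 1], [[0.1, 2.2, 0], -0.5, 1], [[0.1, 2.2, 0], -0.5, 1], [[0.1, 2.2, 0], -0.5, 1]])

```text
time: 33.25
position: [0.5316, 0.0531, 0.0993]
tool_rot: [-0.704, 0.71, -0.021, 0.01]
ft_force: [0.8, 0.3, -1.7]
grip_width: 0.0157
```

>>> carry_out(steps=[[[0.1, 2.2, 0], -0.5, 1], [[0.1, 2.2, 0], -0.5, 1], [[0.1, 2, 0], -0.5, 1], [[0.1, 1.8, 0], -0.5, 1], [[0.1, 1.5, 0], -0.5, 1], [[0, 1, 0], -0.5, 1], [[0, 0.5, 0], 0, 1], [[0, 0, 0], 0, 1]])

```text
time: 34.05
position: [0.5291, 0.1793, 0.0948]
tool_rot: [-0.687, 0.727, -0.016, 0.006]
ft_force: [0.2, 0.7, -1.9]
grip_width: 0.0159
```

```bash
python3 t.py; python3 -c "
from capdet import *
caps([.031,.083])"
```

```text
34.05 [0.5291 0.1793 0.0948] yaw(spat) 356.74155210698217 [ 0.031 -0.015 -0.999] [ 0.2  0.7 -1.9] 0.015899892281725236
253.6 222.2 r 10.2 knob 88 [(0.031, array([0.6173, 0.176 ])), (0.083, array([0.6121, 0.169 ]))]
230.0 219.2 r 9.9 knob 91 [(0.031, array([0.6251, 0.2399])), (0.083, array([0.6196, 0.2302]))]
342.4 183.4 r 8.8 knob 123 [(0.031, array([ 0.7238, -0.0634])), (0.083, array([ 0.7142, -0.0606]))]
```

>>> carry_out(steps=[[[0.2, 0.6, 0], -0.1, 1], [[0.2, 0.6, 0], -0.1, 1], [[0, 0, -1], 0, 1], [[0, 0, -1.1], 0, 1], [[0, 0, -1], 0, 1], [[0, 0, -0.5], 0, 1], [[0, 0, 0], 0, 1]])

```text
time: 34.8
position: [0.5329, 0.1897, 0.0545]
tool_rot: [-0.684, 0.729, -0.016, 0.005]
ft_force: [0.7, 0.8, -2.6]
grip_width: 0.0154
```

```bash
python3 t.py
```

```text
34.8 [0.5329 0.1897 0.0545] yaw(spat) 356.3263201497406 [ 0.028 -0.016 -0.999] [ 0.7  0.8 -2.6] 0.015429075949657235
```

>>> carry_out(steps=[[[0, 0.15, -0.5], 0, 1], [[0, 0, -0.5], 0, 1], [[0, 0, -0.1], 0, 1], [[0, 0, 0], 0, 1]])

```text
time: 35.2
position: [0.5336, 0.1912, 0.0427]
tool_rot: [-0.684, 0.729, -0.016, 0.005]
ft_force: [0.5, 0.0, -2.0]
grip_width: 0.0157
```

```bash
python3 t.py;python3 -c "
from capdet import *
caps([.031])"
```

```text
35.2 [0.5336 0.1912 0.0427] yaw(spat) 356.30243537762885 [ 0.03  -0.016 -0.999] [ 0.5  0.  -2. ] 0.015735189289285544
230.2 219.2 r 10.1 knob 89 [(0.031, array([0.6252, 0.239 ]))]
341.8 183.8 r 12.3 knob 123 [(0.031, array([ 0.723 , -0.0617]))]
250.6 222.4 r 10.9 knob 96 [(0.031, array([0.6164, 0.1841]))]
```

>>> carry_out(steps=[[[-0.8, 0, 0], 0, 1], [[-1.2, 0.07, 0], 0, 1], [[-1.3, 0.07, -0.05], 0, 1], [[-1.3, 0.07, -0.05], 0, 1], [[-1.3, 0.07, -0.05], 0, 1], [[-1.3, 0.07, 0], 0, 1], [[-1.3, 0.07, 0], 0, 1], [[-1.2, 0.07, 0], 0, 1], [[0, 0, 0], 0, 1]])

```text
time: 36.15
position: [0.4247, 0.1961, 0.0442]
tool_rot: [-0.684, 0.729, -0.015, 0.004]
ft_force: [0.5, -0.1, -2.3]
grip_width: 0.0157
```

>>> carry_out(steps=[[[0, 0, 1.5], 0, 1], [[0, 0, 3], 0, 1], [[0, -3, 1], 1, 1], [[0, -4.5, 0], 1.5, 1], [[0, -4.5, 0], 1.5, 1], [[0.2, -4.5, 0], 1.5, 1], [[0.2, -4.5, 0], 1, 1], [[0.2, -4.5, 0], 0.5, 1], [[0.2, -4.5, 0], 0.5, 1], [[0, -4.5, 0], 0, 1]])

```text
time: 37.15
position: [0.4352, -0.157, 0.1051]
tool_rot: [0.737, -0.675, 0.022, -0.01]
ft_force: [1.6, 0.3, -1.1]
grip_width: 0.0155
```

```bash
python3 t.py;python3 -c "
from capdet import *
caps([.031])"
```

```text
37.15 [ 0.4352 -0.157   0.1051] yaw(spat) 5.026188634920032 [ 0.046 -0.014 -0.999] [ 1.6  0.3 -1.1] 0.015464068094398084
230.2 218.8 r 10.2 knob 91 [(0.031, array([0.626 , 0.2391]))]
251.6 222.8 r 10.4 knob 89 [(0.031, array([0.6156, 0.1816]))]
342.4 183.4 r 8.8 knob 122 [(0.031, array([ 0.7238, -0.0634]))]
```

Cap 1 is on the tray as well. On to lane 4.

>>> carry_out(steps=[[[0.3, -4, 0], -0.4, 1], [[0.3, -4, 0], -0.3, 1], [[0.3, -3, 0], 0, 1], [[0, -1.5, 0], 0, 1], [[0, 0, 0], 0, 1], [[0, 0, 0], 0, 1]])

```text
time: 37.8
position: [0.4462, -0.2967, 0.1068]
tool_rot: [0.729, -0.684, 0.029, -0.01]
ft_force: [-0.3, 0.1, -1.2]
grip_width: 0.0155
```

```bash
python3 t.py
```

```text
37.8 [ 0.4462 -0.2967  0.1068] yaw(spat) 3.6236007654077724 [ 0.055 -0.026 -0.998] [-0.3  0.1 -1.2] 0.015460156405213827
```

>>> carry_out(steps=[[[0.2, -1.4, 0], 0, 1], [[0, -1.2, -1.5], 0, 1], [[0, 0, -2], 0, 1], [[0, 0, -1.7], 0, 1], [[0, 0, -0.7], 0, 1], [[0, 0, 0], 0, 1], [[0, 0, 0], 0, 1]])

```text
time: 38.5
position: [0.4495, -0.3171, 0.0468]
tool_rot: [0.732, -0.68, 0.027, -0.01]
ft_force: [0.3, 0.2, -0.3]
grip_width: 0.0155
```

```bash
python3 t.py;python3 -c "
from capdet import *
caps([.031],roi=(400,180,455,270))"
```

```text
38.5 [ 0.4495 -0.3171  0.0468] yaw(spat) 4.240204365367347 [ 0.053 -0.023 -0.998] [ 0.3  0.2 -0.3] 0.015531543400784808
```

>>> carry_out(steps=[[[0.6, 0.05, -0.5], 0, 1], [[1.2, 0.09, 0], 0, 1], [[1.3, 0.09, -0.05], 0, 1], [[1.3, 0.09, -0.05], 0, 1], [[1, 0.09, 0], 0, 1], [[0, 0, 0], 0, 1]])

```text
time: 39.15
position: [0.5112, -0.3137, 0.0433]
tool_rot: [0.733, -0.68, 0.031, -0.01]
ft_force: [-0.5, -0.1, -1.2]
grip_width: 0.0158
```

```bash
python3 t.py
```

```text
39.15 [ 0.5112 -0.3137  0.0433] yaw(spat) 4.305424823009915 [ 0.059 -0.027 -0.998] [-0.5 -0.1 -1.2] 0.015845230212645604
```

>>> carry_out(steps=[[[1, 0.15, -0.1], 0, 1], [[1, 0.12, 0], 0, 1], [[0.9, 0.1, 0], 0, 1], [[0, 0, 0], 0, 1], [[0, 0, 0], 0, 1]])

```text
time: 39.65
position: [0.5425, -0.3089, 0.0418]
tool_rot: [0.733, -0.679, 0.03, -0.01]
ft_force: [-0.7, -0.1, -0.8]
grip_width: 0.0154
```

```bash
python3 t.py
```

```text
39.65 [ 0.5425 -0.3089  0.0418] yaw(spat) 4.345033363019226 [ 0.058 -0.026 -0.998] [-0.7 -0.1 -0.8] 0.015359439944996734
```

>>> carry_out(steps=[[[0, 0, 0.6], 0, 1], [[0, 0, 0.6], 0, 1], [[0, 0, 0.8], 0, 1], [[0, 0, 1], 0, 1], [[0, 0, 1.2], 0, 1], [[0, 0, 1.2], 0, 1], [[0, 0, 0.5], 0, 1], [[0, 0, 0], 0, 1]])

```text
time: 40.45
position: [0.5408, -0.3091, 0.1072]
tool_rot: [0.733, -0.68, 0.03, -0.01]
ft_force: [-0.1, -0.1, -2.6]
grip_width: 0.0161
```

```bash
python3 t.py; python3 - <<'E'
from h import *
snap('top','t12.png'); a=cv2.imread('pics/t12.png')[190:300,345:470]
snap('scene','s12.png'); b=cv2.imread('pics/s12.png')[260:370,190:315]
cv2.imwrite('pics/m12.png',cv2.resize(np.hstack([a,b]),None,fx=3.2,fy=3.2,interpolation=cv2.INTER_CUBIC))
E
```

```text
40.45 [ 0.5408 -0.3091  0.1072] yaw(spat) 4.266899164792818 [ 0.057 -0.027 -0.998] [-0.1 -0.1 -2.6] 0.01608987478320753
```

View pics/m12.png

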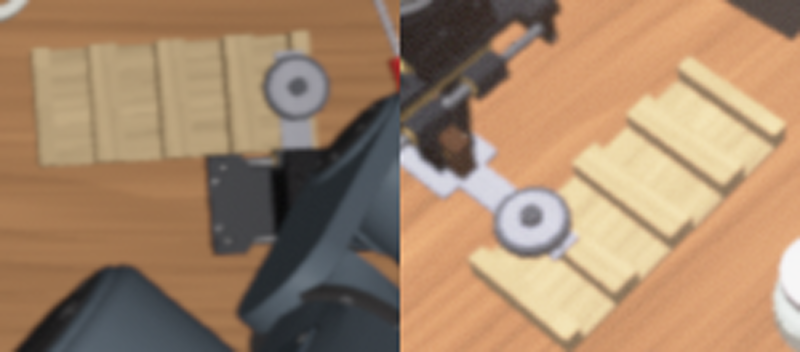

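>>> carry_out(steps=[[[0, 0.5, 0], 0, 1], [[0, 1, 0], -0.2, 1], [[0, 1.4, 0], -0.4, 1], [[0, 1.8, 0], -0.4, 1], [[0, 2, 0], -0.4, 1], [[0, 2.2, 0], -0.4, 1], [[0, 2.2, 0], -0.4, 1], [[0, 2.2, 0], -0.4, 1], [[0, 2.2, 0], -0.4, 1], [[0, 2.2, 0], -0.4, 1]])

```text
time: 41.55
position: [0.5356, -0.1168, 0.1019]
tool_rot: [0.71, -0.704, 0.024, -0.008]
ft_force: [0.1, 0.3, -1.8]
grip_width: 0.0157
```

>>> carry_out(steps=[[[0.1, 2.2, 0], -0.4, 1], [[0.1, 2.2, 0], -0.4, 1], [[0.1, 2.2, 0], -0.4, 1], [[0.1, 2.2, 0], -0.4, 1], [[0.1, 2.2, 0], -0.4, 1], [[0.1, 2.2, 0], -0.4, 1], [[0, 1.9, 0], -0.4, 1], [[0, 1.5, 0], -0.4, 1], [[0, 1, 0], -0.3, 1], [[0, 0.5, 0], 0, 1]])

```text
time: 42.55
position: [0.5309, 0.0866, 0.0992]
tool_rot: [-0.69, 0.724, -0.017, 0.005]
ft_force: [0.3, -0.1, -2.2]
grip_width: 0.0159
```

```bash
python3 t.py; python3 -c "
from capdet import *
caps([.031,.083])"
```

```text
42.55 [0.5309 0.0866 0.0992] yaw(spat) 357.27773858363724 [ 0.031 -0.018 -0.999] [ 0.3 -0.1 -2.2] 0.015883463264536726
230.2 219.2 r 10.0 knob 89 [(0.031, array([0.6252, 0.239 ])), (0.083, array([0.6196, 0.2295]))]
252.2 222.2 r 9.8 knob 90 [(0.031, array([0.6173, 0.18  ])), (0.083, array([0.612 , 0.1729]))]
342.2 183.8 r 12.3 knob 123 [(0.031, array([ 0.723 , -0.0625])), (0.083, array([ 0.7134, -0.0598]))]
290.0 222.2 r 12.0 knob 99 [(0.031, array([0.6177, 0.0783])), (0.083, array([0.6124, 0.0753]))]
```

>>> carry_out(steps=[[[0, 0.6, 0], -0.3, 1], [[0.1, 1, 0], -0.3, 1], [[0.1, 1.2, 0], -0.2, 1], [[0.1, 0.9, 0], 0, 1], [[0, 0.4, 0], 0, 1], [[0, 0, 0], 0, 1], [[0, 0, 0], 0, 1]])

```text
time: 43.3
position: [0.5344, 0.1305, 0.099]
tool_rot: [-0.684, 0.729, -0.017, 0.005]
ft_force: [-1.0, 0.2, -1.6]
grip_width: 0.0155
```

```bash
python3 t.py
```

```text
43.3 [0.5344 0.1305 0.099 ] yaw(spat) 356.3227988844066 [ 0.031 -0.019 -0.999] [-1.   0.2 -1.6] 0.015512593569309611
```

>>> carry_out(steps=[[[0, 0.2, -0.6], 0, 1], [[0, 0.1, -1], 0, 1], [[0, 0, -1.1], 0, 1], [[0, 0, -1], 0, 1], [[0, 0, -0.5], 0, 1], [[0, 0, 0], 0, 1]])

```text
time: 43.9
position: [0.5338, 0.1325, 0.0523]
tool_rot: [-0.683, 0.73, -0.017, 0.004]
ft_force: [0.2, -0.3, -1.8]
grip_width: 0.0156
```

```bash
python3 t.py; python3 -c "
from capdet import *
caps([.031,.05],roi=(180,190,310,260))"
```

```text
43.9 [0.5338 0.1325 0.0523] yaw(spat) 356.22110879018373 [ 0.028 -0.019 -0.999] [ 0.2 -0.3 -1.8] 0.015554273860972733
251.6 222.2 r 9.8 knob 89 [(0.031, array([0.617 , 0.1816])), (0.05, array([0.6151, 0.179 ]))]
230.6 219.0 r 9.8 knob 91 [(0.031, array([0.6257, 0.2382])), (0.05, array([0.6237, 0.2348]))]
```

>>> carry_out(steps=[[[0, 0, -0.5], 0, 1], [[0, 0, -0.4], 0, 1], [[0, 0, 0], 0, 1], [[-0.8, 0, 0], 0, 1], [[-1.2, 0.07, 0], 0, 1], [[-1.3, 0.07, -0.05], 0, 1], [[-1.3, 0.07, -0.05], 0, 1], [[0, 0, 0], 0, 1]])

```text
time: 44.75
position: [0.4838, 0.1347, 0.0437]
tool_rot: [-0.683, 0.73, -0.017, 0.005]
ft_force: [-0.6, 0.4, -1.9]
grip_width: 0.0156
```

```bash
python3 t.py; python3 -c "
from capdet import *
caps([.031],roi=(180,190,310,260))"
```

```text
44.75 [0.4838 0.1347 0.0437] yaw(spat) 356.22428814041854 [ 0.03  -0.019 -0.999] [-0.6  0.4 -1.9] 0.015591702148573826
273.2 222.0 r 10.1 knob 88 [(0.031, array([0.618 , 0.1235]))]
251.6 222.0 r 10.4 knob 90 [(0.031, array([0.6178, 0.1816]))]
230.6 219.6 r 9.6 knob 88 [(0.031, array([0.6241, 0.2382]))]
```

>>> carry_out(steps=[[[-1.3, 0.08, 0], 0, 1], [[-1.3, 0.08, 0], 0, 1], [[-1.3, 0.08, 0], 0, 1], [[-1, 0.05, 0], 0, 1], [[0, 0, 0.5], 0, 1], [[0, 0, 1.5], 0, 1], [[0, 0, 1.5], 0, 1], [[0, 0, 0], 0, 1]])

```text
time: 45.6
position: [0.4397, 0.138, 0.0818]
tool_rot: [-0.683, 0.73, -0.022, 0.01]
ft_force: [1.3, -0.3, -1.9]
grip_width: 0.0155
```

>>> carry_out(steps=[[[0.6, -2, 0], 1, 1], [[0.6, -3, 0], 1.5, 1], [[0.6, -3, 0], 1.5, 1], [[0.6, -3, 0], 1.5, 1], [[0.6, -2, 0], 1.5, 1], [[0.2, -0.5, 0], 1, 1], [[0, 0, 0], 0, 1], [[0, 0, 0], 0, 1]])

```text
time: 46.4
position: [0.4786, -0.0035, 0.0811]
tool_rot: [0.734, -0.678, 0.025, -0.015]
ft_force: [0.8, 0.2, -1.5]
grip_width: 0.0157
```

```bash
python3 t.py; python3 -c "
from capdet import *
caps([.031],roi=(180,190,310,260))"
```

```text
46.4 [ 0.4786 -0.0035  0.0811] yaw(spat) 4.576401171935984 [ 0.057 -0.013 -0.998] [ 0.8  0.2 -1.5] 0.015682451602525672
273.4 221.6 r 9.8 knob 88 [(0.031, array([0.6188, 0.1227]))]
251.8 222.6 r 10.0 knob 88 [(0.031, array([0.6162, 0.1808]))]
230.0 219.6 r 10.2 knob 89 [(0.031, array([0.6241, 0.2398]))]
```

>>> carry_out(steps=[[[-0.4, 0, -1], 1, 1], [[-0.1, 0, -1.2], 0, 1], [[0, 0, -0.8], 0, 1], [[0, 0, -0.5], 0, 1], [[0, 0, -0.4], 0, 1], [[0, 0, 0], 0, 1]])

```text
time: 47.05
position: [0.4732, 0.0001, 0.0407]
tool_rot: [0.742, -0.669, 0.025, -0.015]
ft_force: [0.8, -0.2, -0.6]
grip_width: 0.0156
```

```bash
python3 t.py
```

```text
47.05 [4.732e-01 1.000e-04 4.070e-02] yaw(spat) 5.915103799107044 [ 0.058 -0.011 -0.998] [ 0.8 -0.2 -0.6] 0.015589010222485473
```

>>> carry_out(steps=[[[0, 0, -0.4], 0, 1], [[0, 0, -0.1], 0, 1], [[0, 0, 0], 0, 0.55], [[0, 0, 0], 0, 0.55], [[0, 0, 0], 0, 0.55], [[0, 0, 0], 0, 0.55], [[0, 0, 2], 0, 0.55], [[0, 0, 4], 0, 0.55], [[0, 0, 4], 0, 0.55], [[0, 0, 4], 0, 0.55]], squeeze=10)

```text
time: 48.05
position: [0.4705, 0.0004, 0.176]
tool_rot: [0.742, -0.67, 0.021, -0.013]
ft_force: [1.4, -0.0, 0.5]
grip_width: 0.0392
```

>>> carry_out(steps=[[[0, -4, 2], 0, 0.55], [[0, -5, 2], 0, 0.55], [[0, -5, 0], 0, 0.55], [[0, -5, 0], 0, 0.55], [[0, -5, 0], 0, 0.55], [[0, -5, 0], 0, 0.55], [[0, -3, 0], 0, 0.55], [[0, 0, 0], 0, 0.55], [[0, 0, 0], 0, 0.55]])

```text
time: 48.95
position: [0.4702, -0.3248, 0.2255]
tool_rot: [0.743, -0.668, 0.031, -0.015]
ft_force: [-0.5, -0.7, -0.4]
grip_width: 0.0395
```

```bash
python3 t.py; python3 - <<'E'
from meas import *
from capdet import caps
caps([.031])
c=snap('top','t13.png'); hsv,st=spat(c)
print('blade',rect(c,st,.006,(295,215,350,310))[0])
br=((hsv[...,0]<14)&(hsv[...,1]>120)&(hsv[...,2]<120)).astype(np.uint8)*255
print('handle',rect(c,br,.041,(300,255,335,305))[0])
a=cv2.imread('pics/t13.png')[150:310,170:470]
b=snap('scene','s13.png'); b=cv2.imread('pics/s13.png')[170:370,240:460]
a=cv2.resize(a,(600,320)); b=cv2.resize(b,(308,280)); b=cv2.copyMakeBorder(b,0,0,0,292,cv2.BORDER_CONSTANT)
cv2.imwrite('pics/m13.png',np.vstack([a,b]))
E
```

```text
48.95 [ 0.4702 -0.3248  0.2255] yaw(spat) 6.112825545794934 [ 0.067 -0.019 -0.998] [-0.5 -0.7 -0.4] 0.039450381656666804
230.2 219.4 r 9.9 knob 90 [(0.031, array([0.6243, 0.239 ]))]
273.2 221.8 r 10.1 knob 90 [(0.031, array([0.6183, 0.1235]))]
251.6 222.2 r 9.6 knob 90 [(0.031, array([0.6173, 0.1816]))]
341.8 182.8 r 9.3 knob 123 [(0.031, array([ 0.7254, -0.0617]))]
blade [511.4   4.2 160.1  54.5   7.4]
handle [462.8  -2.6  58.9   7.    5.4]
```

View pics/m13.png

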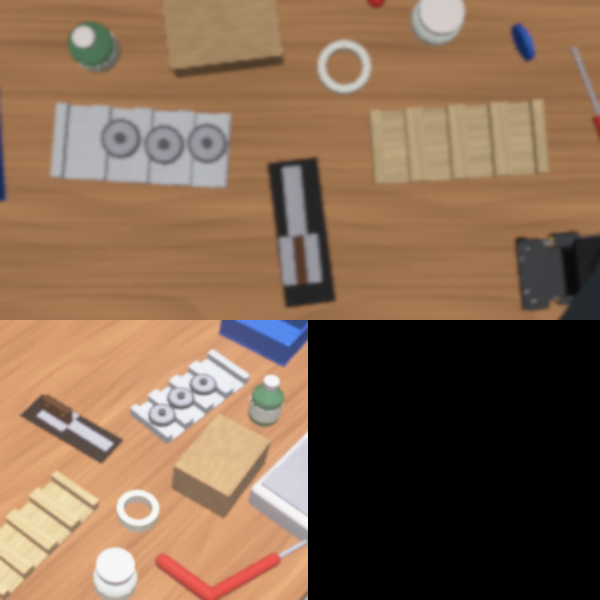

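```bash
python3 -c "
from rig import robot
print(robot.hand_in())"
```

```text
the job is handed in; nothing more can be done
None
```

I tipped all three caps flat on the rinse board, carried each one on the spatula to the oven tray, and laid the spatula back on its pad. The job was handed in after about 49 s of the 210 s allowed; the hand-in gave no verdict.

- **Caps:** three were present, in rinse-board lanes 1, 3 and 4, with the tape roll in place of the lane 2 cap. In the last pictures they lie flat, knob up, across three neighbouring tray lanes. Their centres are within about 10 mm of the tray's middle along the lanes. The outermost is about 90 mm to the side of the tray's centre, against the 100 mm limit.
- **Spatula:** it lies flat on its pad, with the handle about 4 cm behind the pad's centre and under 1 cm off its long centre line. The gripper is clear of everything.
- **Bystanders:** none appear to have moved in the last picture. I did not measure them.
- **What didn't go to plan:** the first push at the lane 4 cap came in too high and the cap was not seen to have tipped, so I backed off, lowered the fingers and pushed again. The arm also crept and tilted by up to about 3–4 degrees between moves. I worked around this by resetting and correcting its position before each cap.
- **Failed or disagreeing checks:** none of the final checks failed. On the way, my automatic cap finder missed two caps in one check, and I confirmed those by eye.

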